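Lift a solder pallet off the hot plate with the spatula and set it in the cooling rack

ROBOT

A 6-joint arm with a two-finger parallel gripper is mounted at the origin on the work surface; the furniture and walls round the work are solid. World frame = base frame: x ahead of the robot, y to its left, z up, the work surface at z = 0. Lengths are in m, angles in rad, forces in N, time in s.
With the tool pointing down it reaches from about 0.3 to 0.875 m from the base axis. Payload 6.4 kg.
Tool frame: the origin (TCP) lies midway between the tips of the shut fingers; the grasp point (between the pads) lies 19 mm behind it; z points along the fingers, y is the line along which they close (so a half turn about z gives the same grasp; the last joint's range is limited). The gripper opens to 85 mm and grips with 20 to 120 N. Pads are 22 mm wide; open, the fingers measure 114 mm over their backs; the gripper's body (76 mm by 85 mm) begins 54 mm behind the grasp point. The pads swing forward as they close: fully open they stand 13 mm farther back than shut.
Start: joints at [1.141, 0.181, 1.607, -0, 1.354, -0.206], TCP at [0.128, 0.561, 0.231] pointing down, gripper open.
Joint ranges: [-2.99, 2.99], [-0.89, 2.07], [0.3, 2.58], [-1.14, 4.28], [0, 2.63], [-3.12, 3.12]. Speed limits (rad/s): [2.57, 2.57, 3.01, 3.14, 3.14, 3.14].

INTERFACE

Orientations are given as a unit quaternion [w, x, y, z].
In Python, from bench import ctrl, vision, workorder gives the robot as it stands. The module is installed in compiled form; this text tells all that it offers.
- The arm moves only by the tool servo_tool, never from a script. Its argument "steps" is a list of rows, each an object of numbers: "dx", "dy", "dz": the shift along the world's x, y, z as a fraction of full scale; "wx", "wy", "wz": the turn, a rotation vector about the world's x, y, z as a fraction of full scale. A call has exactly 5 rows; each row is the pose to reach, as a shift and turn from the pose commanded when the call began, turning the shorter way round; what a row does not reach only later rows make up. Full scale, the value 1, is 100 mm for a shift and pi rad for a turn. A row lasts 1/12 s, in which the tool goes at most 41.7 mm and 7.16 degrees, less where a joint would pass 70% of its speed; a pose out of reach is approached as far as the arm can. A call with a number of a shift or a turn outside -1 to 1 is refused whole. A call with a gripper value outside its range is refused whole. "jaw" is the opening, from 0 (shut) to 1 (fully open), set as the call begins (left out, the last holds). The fingers move at their own pace and stop on an object; the grip force is fixed at half the most. Time passes only in rows, so rows that repeat a pose let the fingers close, or fill a call up. It gives the time, the measured TCP pose, the force, the opening and the grip force at its end, in the units of the state.
- ctrl.get_obs(): the state, without advancing time (a new reading comes with each control period).
- vision.camera(name): name is "scene" or "top" or "wrist"; returns a dict with "frame" (480x640x3 uint8, red, green, blue), "vfov" (degrees; the focal length in pixels is half the picture's height over the tangent of half this angle, whatever the lens; pixels are square), "cx", "cy" (the principal point, pixels), "D" ([k1, k2, p1, p2, k3] as OpenCV has them; the pictures are not rectified), "camera_from_world" (4x4, takes a point from world to camera coordinates). Camera axes: x right, y up, looking along -z (the intrinsics and any distortion apply to the point x, -y, -z); pixel columns grow to the right and rows downward; lengths in m; the calibration is good to about 2 mm. A picture is of the moment at which its call begins. There is no depth.
- workorder.hand_in(): hands the job in; it is judged then, once.
The state is a dict: "time_s": time; "q": joint angles; "dq": joint speeds; "joint_efforts": joint torques, N m; "eef_pos": TCP position; "eef_rot": TCP orientation; "wrist_force": force on the tool from outside, world axes, zero at the start; "torque": the same for the moment, N m; "opening": opening from 0.0 (shut) to 1.0 (fully open); "grasp_force": force on a finger pad.
Only numpy, scipy, OpenCV 4.12 (cv2) and the standard library are available. Lean on these libraries where they do the work, as an engineer would, in place of code of your own. Each camera call takes 0.05 s, during which the arm holds its last target. There are 200 camera calls.

TASK

The circuit board in the black pallet is soldered and must come off the hot plate to cool. Slide the spatula under the pallet, lift it off on the blade without tipping it or touching it with the gripper, and set it down gently and squarely in the cooling rack, flat on both runners. Then draw the blade out and lay the spatula back on the bench, blade down; leave the other things on the bench where they are.

Things in the scene. Friction and masses are not known exactly. Their poses are not given: they have to be found in the camera images.
- spatula: Loose spatula (132 g) standing on the bench, steel blade flat, black handle in the air. Blade 90 x 56 x 2 mm, front 12 mm tapered to 0.8 mm. Origin: centre of the blade's underside; x towards its front edge, z up. Behind the blade an 18 mm wide cranked neck rises to a straight handle 16 mm wide, from x = -65 to -165 mm, 27 to 49 mm above the blade's underside.
- spatula_grip (a point): Good place to grip the spatula: in the middle of the handle's section, 22 mm behind its front end; at (-87, 0, 38) mm from the origin of the spatula. Grip across the 16 mm width (along the spatula's y).
- spatula_tip (a point): Middle of the blade's front edge, on the underside: (45, 0, 0) mm from the origin of the spatula.
- pallet: Flat black pallet with a round green board clipped in, 130 g, 90 (x) x 100 (y) x 10 mm (small parts reach 15 mm). Origin: centre of its underside, z up. The underside is flat for 66 mm along x; beyond, both 100 mm edges (x = +/-45 mm) are bevelled up to 4 mm at the edge so that a blade can start under. It lies on the hot plate, one bevelled edge towards the plate's front.
- hotplate: Fixed grey soldering hot plate, 170 (x) x 150 (y) mm, bare aluminium top 45 mm above the bench. Origin: centre of its underside; x points from its front (black knob, small display) to its back, z up. A steel stop rail, 124 mm long, stands along the back edge, 12 mm above the top, its front face at x = +68 mm: it stops the pallet when the blade pushes it back. Front and sides are open.
- hotplate_top (a point): Centre of the hot plate's flat top, 45 mm above the bench; axes as the hot plate's.
- cooling_rack: Fixed aluminium cooling rack on a base plate 130 (x) x 140 (y) x 6 mm: two angle runners along x, from x = -56 to +60 mm. Origin: centre of its underside; x points from the open front to the back, z up. A stop bar crosses the back at x = 53 to 59 mm, 51 to 61 mm above the bench. Between the runners it is open from above and from the front.
- rack_seat (a point): Where the middle of the pallet's underside belongs: midway between the runners, level with their ledges, 45 mm above the bench; axes as the rack's. Ledges 4 mm thick, from 36 to 56 mm either side (72 mm gap between them for the blade; 35 mm clear below). Side walls, inner faces at y = +/-56 mm, stand 17 mm above the ledges, with outward flared lips to 29 mm.
- spool: Solder spool standing on the bench, 62 mm across, 48 mm high; bystander. Origin: centre of underside.
- flux: White bottle with a red cap, 38 mm across, 85 mm high; bystander. Origin: centre of underside.
- carton: Small brown carton, 41 x 60 x 22 mm; bystander. Origin: centre of underside.

How it is judged:
By the outcome, as a careful person would: the job done as asked, in the order asked, and still so for the second after the job is handed in, with the robot touching nothing.
It also fails if it takes over 58 s, if anything falls off the work surface, if the arm or the gripper's body presses on something with over 40 N, if the wrist force passes 120 N, or if a joint passes its speed limit or range.

## Working session

There is one attempt and no reset: what is moved stays moved. The work goes in short steps, Python scripts to look and compute and a tool call to move; the robot and the scene stay as the last step left them, time stands still between calls to the robot, and variables do not carry over. Pictures are saved under pics/ and viewed, at most 10 in all, crops included, and the job is handed in when it is done.

Besides the shell and the picture viewer there is one more tool, called after ">>>" as name([rows], argument=value, ...), one row to a line, values as JSON. servo_tool: Moves the arm, as the interface text tells. Its arguments: {"type":"object","properties":{"steps":{"type":"array","items":{"type":"object","properties":{"dx":{"type":"number"},"dy":{"type":"number"},"dz":{"type":"number"},"wx":{"type":"number"},"wy":{"type":"number"},"wz":{"type":"number"}}}},"jaw":{"type":"number"}},"required":["steps"]}

```bash
mkdir -p pics; cat > h.py <<'E'
import numpy as np, cv2, pickle
def grab(n,tag):
    from bench import vision
    c=vision.camera(n); pickle.dump(c,open(f'pics/{tag}.pkl','wb')); return c
def load(tag): return pickle.load(open(f'pics/{tag}.pkl','rb'))
def K(c):
    f=240/np.tan(np.radians(c['vfov'])/2); return np.array([[f,0,c['cx']],[0,f,c['cy']],[0,0,1.]])
def ray(c,uv):
    p=cv2.undistortPoints(np.array(uv,float).reshape(-1,1,2),K(c),np.array(c['D'],float)).reshape(-1,2)
    T=np.array(c['camera_from_world']); R=T[:3,:3]; o=-R.T@T[:3,3]
    d=np.c_[p[:,0],-p[:,1],-np.ones(len(p))]@R
    return o,d
def onz(c,uv,z):
    o,d=ray(c,uv); return o+d*((z-o[2])/d[:,2])[:,None]
def proj(c,P):
    T=np.array(c['camera_from_world']); q=np.asarray(P,float).reshape(-1,3)@T[:3,:3].T+T[:3,3]; q=q*[1,-1,-1]
    return cv2.projectPoints(q,np.zeros(3),np.zeros(3),K(c),np.array(c['D'],float))[0].reshape(-1,2)
def tri(c1,u1,c2,u2):
    o1,d1=ray(c1,u1);o2,d2=ray(c2,u2);out=[]
    for a,b in zip(d1,d2):
        s=np.linalg.lstsq(np.c_[a,-b],o2-o1,rcond=None)[0]
        p,q=o1+a*s[0],o2+b*s[1]; out.append(np.r_[(p+q)/2,np.linalg.norm(p-q)])
    return np.array(out)
E
python3 - <<'E'
from h import *
from bench import ctrl
ims=[]
for n in['scene','top','wrist']:
    c=grab(n,n+'0'); cv2.imwrite(f'pics/{n}0.png',c['frame'][:,:,::-1])
    T=np.array(c['camera_from_world']);print(n,c['vfov'],-T[:3,:3].T@T[:3,3],c['D'])
print(ctrl.get_obs())
E
```

```text
scene 53.42139395477625 [-0.07396914 -0.76293586  0.60523091] [-0.05709501  0.          0.          0.          0.        ]
top 42.70995703595038 [0.21174389 0.10196893 1.43851013] [-0.11959975  0.          0.          0.          0.        ]
wrist 63.74801348299548 [0.04682473 0.5782975  0.37416988] [0.00968809 0.         0.         0.         0.        ]
{'time_s': 0.15, 'q': array([ 1.14073583e+00,  1.81394111e-01,  1.60774651e+00,  2.83030125e-05,
        1.35379133e+00, -2.06290072e-01]), 'dq': array([-0.0005958 , -0.00170409, -0.00157859,  0.00086169,  0.00173692,
        0.00079135]), 'joint_efforts': array([ 7.95381657e-04, -4.45262325e+01, -3.51695251e+01, -2.10087273e-04,
        5.73146812e-03,  1.55659698e-07]), 'eef_pos': array([0.12739311, 0.56029533, 0.23059314]), 'eef_rot': array([-2.22613397e-04,  1.11654934e-01,  9.93746812e-01, -6.31716550e-04]), 'wrist_force': array([-0.01351719, -0.52585164, -0.55487304]), 'torque': array([-0.06282665, -0.00030317, -0.04300406]), 'grasp_force': 0.0, 'opening': 1.0010052897282922}
```

View pics/top0.png

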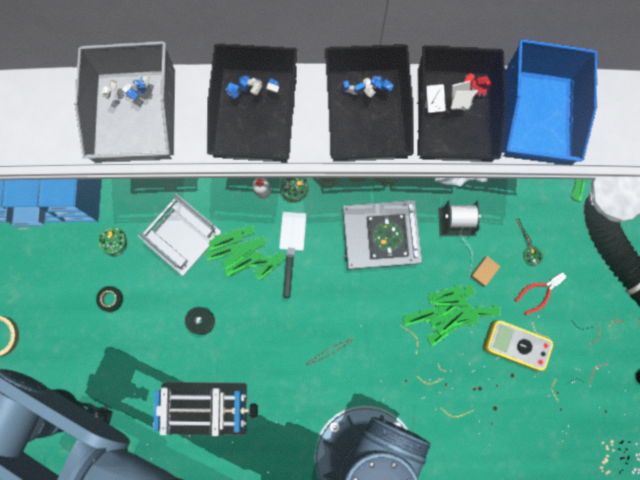

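View pics/scene0.png

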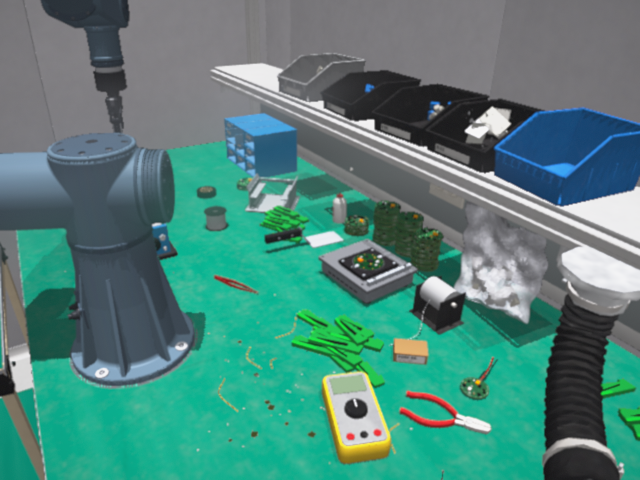

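The top view shows the rack at (182,233), the spatula blade at (292,230) with its handle running to (288,297), and the hot plate and pallet at (385,236). The spool is at (200,320) and the carton at (486,270). The scene view agrees with this. Next I'll enlarge the details.

```bash
python3 - <<'E'
from h import *
a=load('top0')['frame'][180:310,130:430]; b=load('scene0')['frame'][165:305,225:450]
A=cv2.resize(a,(690,299),interpolation=cv2.INTER_CUBIC);B=cv2.resize(b,(480,299),interpolation=cv2.INTER_CUBIC)
im=np.zeros((600,800,3),np.uint8);im[:299,:690]=A;im[300:599,:480]=B
cv2.imwrite('pics/crop1.png',im[:,:,::-1])
E
```

```text
(no output)
```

View pics/crop1.png

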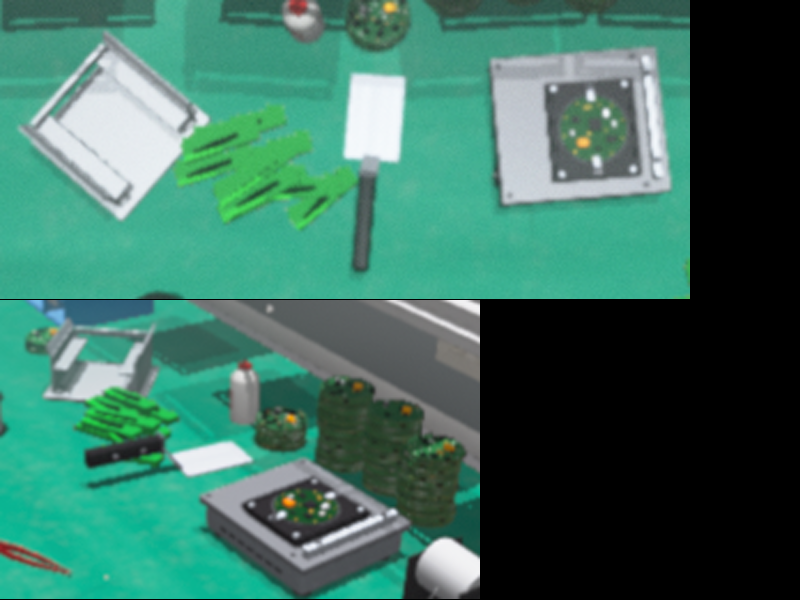

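Crop of the same scene: the hot plate's rail is on its right (world -y) side, so its front faces +y. The rack's stop bar is at upper left, so its open front faces lower right, towards the green strips. Next I'll get coarse positions from the top view.

```bash
python3 - <<'E'
from h import *
np.set_printoptions(precision=4,suppress=True)
c=load('top0'); s=load('scene0')
cr=lambda x,y:(130+x/2.3,180+y/2.3)
for n,uv,z in [('blade tip mid',cr(380,75),.002),('blade rear mid',cr(372,160),.002),('handle end',cr(360,268),.049),('hp TL',cr(491,60),.045),('hp TR',cr(655,47),.045),('hp BR',cr(668,188),.045),('hp BL',cr(503,206),.045),
 ('pal TL',cr(545,82),.055),('TR',cr(634,80),.055),('BR',cr(640,178),.055),('BL',cr(553,182),.055),
 ('rack back L',cr(20,128),.07),('top',cr(107,35),.07),('right base',cr(208,120),.006),('bot base',cr(120,218),.006),('spool',(200,320),.048),('flux',(262,187),.085),('carton',(486,270),.022),('stripR',cr(355,175),.01),('pcb stack',(295,189),.03)]:
    print(n,onz(c,[uv],z)[0])
# shelf edge height: same corner? top row178 edge
print('shelf edge',onz(c,[(300,178)],.1),onz(c,[(300,178)],.2))
E
```

```text
blade tip mid [0.5708 0.159  0.002 ]
blade rear mid [0.4803 0.1666 0.002 ]
handle end [0.3629 0.1756 0.049 ]
hp TL [0.5758 0.0444 0.045 ]
hp TR [ 0.5898 -0.1238  0.045 ]
hp BR [ 0.4435 -0.1327  0.045 ]
hp BL [0.4254 0.0336 0.045 ]
pal TL [ 0.5503 -0.0095  0.055 ]
TR [ 0.5526 -0.0998  0.055 ]
BR [ 0.452  -0.1031  0.055 ]
BL [ 0.448 -0.016  0.055]
rack back L [0.5004 0.516  0.07  ]
top [0.596  0.4321 0.07  ]
right base [0.522  0.3374 0.006 ]
bot base [0.419  0.4257 0.006 ]
spool [0.3093 0.3718 0.048 ]
flux [0.6105 0.2322 0.085 ]
carton [ 0.4274 -0.2922  0.022 ]
stripR [0.4631 0.1836 0.01  ]
pcb stack [0.6217 0.1588 0.03  ]
shelf edge [[0.6272 0.1448 0.1   ]] [[0.5962 0.1416 0.2   ]]
```

>>> servo_tool([
  {"dx":0.16,"dy":-0.2},
  {"dx":0.32,"dy":-0.4},
  {"dx":0.48,"dy":-0.6},
  {"dx":0.64,"dy":-0.8},
  {"dx":0.8,"dy":-1},
])

```text
$.steps[0]: bad value
```

>>> servo_tool([
  {"dx":0.16,"dy":-0.2},
  {"dx":0.32,"dy":-0.4},
  {"dx":0.48,"dy":-0.6},
  {"dx":0.64,"dy":-0.8},
  {"dx":0.8,"dy":-1},
])

```text
$.steps[0]: bad value
```

>>> servo_tool([
  {"dx":0.16,"dy":-0.2,"wz":0.01},
  {"dx":0.32,"dy":-0.4,"wz":0.02},
  {"dx":0.48,"dy":-0.6,"wz":0.03},
  {"dx":0.64,"dy":-0.8,"wz":0.04},
  {"dx":0.8,"dy":-1,"wz":0.046},
])

```text
$.steps[0]: bad value
```

>>> servo_tool([
  {"dx":0.2,"dy":-0.25},
  {"dx":0.4,"dy":-0.5},
  {"dx":0.6,"dy":-0.75},
  {"dx":0.7,"dy":-0.9},
  {"dx":0.7,"dy":-0.9},
])

```text
$.steps[0]: bad value
```

```bash
python3 - <<'E'
from h import *
from bench import ctrl
np.set_printoptions(precision=4,suppress=True)
o=ctrl.get_obs();print(o['eef_pos'],o['eef_rot'],o['time_s'])
c=grab('wrist','w1'); cv2.imwrite('pics/w1.png',c['frame'][:,:,::-1]); print(np.array(c['camera_from_world']))
E
```

```text
[0.1274 0.5603 0.2306] [-0.0002  0.1117  0.9937 -0.0006] 0.15
[[ 0.2227  0.9749 -0.0005 -0.574 ]
 [-0.9222  0.2105 -0.3244  0.0429]
 [-0.3161  0.0728  0.9459 -0.3813]
 [ 0.      0.      0.      1.    ]]
```

View pics/w1.png

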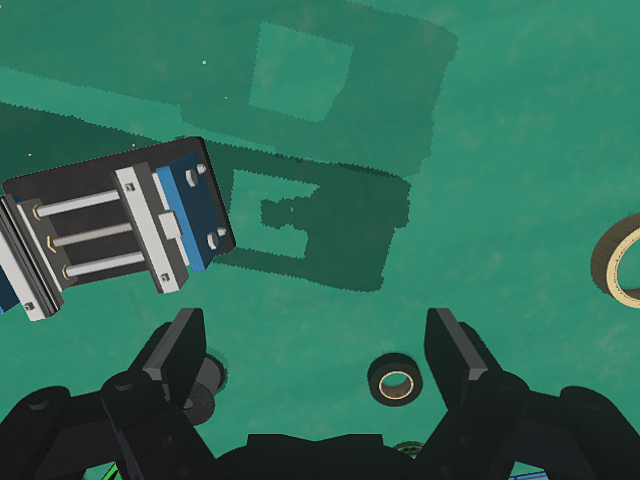

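The wrist picture shows the open fingers at lower left and right, with clear bench between and above them and the vice at (110,230). The rows were refused because they need all six numbers.

>>> servo_tool([
  {"dx":0.2,"dy":-0.2,"dz":0.05,"wx":0,"wy":0,"wz":0.01},
  {"dx":0.4,"dy":-0.4,"dz":0.1,"wx":0,"wy":0,"wz":0.02},
  {"dx":0.6,"dy":-0.6,"dz":0.15,"wx":0,"wy":0,"wz":0.03},
  {"dx":0.8,"dy":-0.8,"dz":0.2,"wx":0,"wy":0,"wz":0.04},
  {"dx":1,"dy":-1,"dz":0.2,"wx":0,"wy":0,"wz":0.046},
])

```text
time_s: 0.62
eef_pos: [0.2285, 0.4601, 0.2522]
eef_rot: [0.0, 0.039, 0.999, 0.001]
wrist_force: [0.1, 0.5, 1.7]
opening: 0.997
grasp_force: 0.0
```

>>> servo_tool([
  {"dx":0.2,"dy":-0.2,"dz":0,"wx":0,"wy":0,"wz":0},
  {"dx":0.4,"dy":-0.4,"dz":0,"wx":0,"wy":0,"wz":0},
  {"dx":0.6,"dy":-0.6,"dz":0,"wx":0,"wy":0,"wz":0},
  {"dx":0.8,"dy":-0.8,"dz":0,"wx":0,"wy":0,"wz":0},
  {"dx":1,"dy":-1,"dz":0,"wx":0,"wy":0,"wz":0},
])

```text
time_s: 1.03
eef_pos: [0.3283, 0.3595, 0.2513]
eef_rot: [-0.0, 0.04, 0.999, 0.0]
wrist_force: [0.4, -0.2, -0.8]
opening: 1.003
grasp_force: 0.0
```

>>> servo_tool([
  {"dx":0.2,"dy":-0.2,"dz":0,"wx":0,"wy":0,"wz":0},
  {"dx":0.4,"dy":-0.4,"dz":0,"wx":0,"wy":0,"wz":0},
  {"dx":0.6,"dy":-0.6,"dz":0,"wx":0,"wy":0,"wz":0},
  {"dx":0.8,"dy":-0.8,"dz":0,"wx":0,"wy":0,"wz":0},
  {"dx":0.8,"dy":-0.8,"dz":0,"wx":0,"wy":0,"wz":0},
])

```text
time_s: 1.45
eef_pos: [0.4105, 0.2776, 0.2512]
eef_rot: [0.001, 0.042, 0.999, -0.001]
wrist_force: [-0.2, -0.2, 0.5]
opening: 1.0
grasp_force: 0.0
```

```bash
python3 - <<'E'
from h import *
from bench import ctrl
np.set_printoptions(precision=4,suppress=True)
o=ctrl.get_obs();print(o['eef_pos'],o['eef_rot'],o['time_s'])
c=grab('wrist','w1'); cv2.imwrite('pics/w1b.png',c['frame'][:,:,::-1])
E
```

```text
[0.4105 0.2776 0.2512] [ 0.0007  0.0416  0.9991 -0.0007] 1.45
```

View pics/w1b.png

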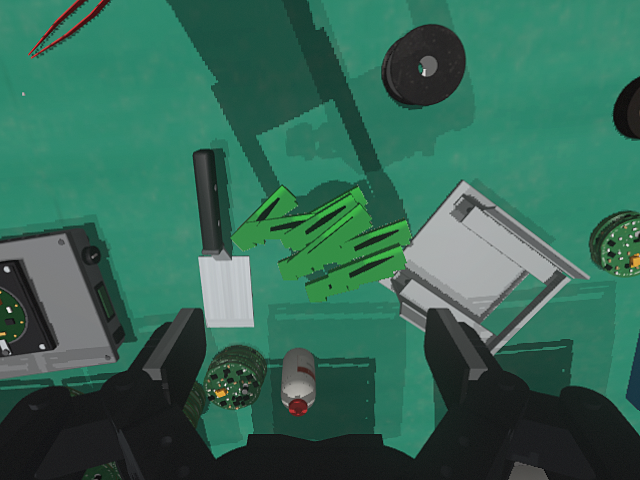

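The wrist view shows the spatula handle from (203,150) to (213,252), and the blade corners (199,257), (250,255), (254,326) and (206,327). The rack is at (480,270) with its open front to the left near (400,280), and the hot plate front with its knob is at (95,255). I'll take a second view nearer the hot plate.

>>> servo_tool([
  {"dx":0.06,"dy":-0.2,"dz":0,"wx":0,"wy":0,"wz":0},
  {"dx":0.12,"dy":-0.4,"dz":0,"wx":0,"wy":0,"wz":0},
  {"dx":0.18,"dy":-0.6,"dz":0,"wx":0,"wy":0,"wz":0},
  {"dx":0.24,"dy":-0.8,"dz":0,"wx":0,"wy":0,"wz":0},
  {"dx":0.3,"dy":-1,"dz":0,"wx":0,"wy":0,"wz":0},
])

```text
time_s: 1.92
eef_pos: [0.437, 0.1807, 0.2512]
eef_rot: [-0.0, 0.039, 0.999, 0.0]
wrist_force: [-0.5, 0.1, -0.9]
opening: 1.001
grasp_force: 0.0
```

>>> servo_tool([
  {"dx":0,"dy":-0.2,"dz":0,"wx":0,"wy":0,"wz":0},
  {"dx":0,"dy":-0.4,"dz":0,"wx":0,"wy":0,"wz":0},
  {"dx":0,"dy":-0.6,"dz":0,"wx":0,"wy":0,"wz":0},
  {"dx":0,"dy":-0.8,"dz":0,"wx":0,"wy":0,"wz":0},
  {"dx":0,"dy":-0.8,"dz":0,"wx":0,"wy":0,"wz":0},
])

```text
time_s: 2.33
eef_pos: [0.4373, 0.0991, 0.2512]
eef_rot: [-0.0, 0.04, 0.999, -0.0]
wrist_force: [0.3, 0.8, -0.9]
opening: 0.999
grasp_force: 0.0
```

```bash
python3 - <<'E'
from h import *
from bench import ctrl
np.set_printoptions(precision=4,suppress=True)
o=ctrl.get_obs();print(o['eef_pos'],o['eef_rot'],o['time_s'])
c=grab('wrist','w2'); 
a=c['frame'];b=load('w1')['frame'][170:370,370:600]
im=np.zeros((600,800,3),np.uint8);im[:480,:640]=a;cv2.imwrite('pics/w2.png',a[:,:,::-1])
cv2.imwrite('pics/w1rack.png',cv2.resize(b,None,fx=3,fy=3,interpolation=cv2.INTER_CUBIC)[:,:,::-1])
E
```

```text
[0.4373 0.0991 0.2512] [-0.0001  0.0404  0.9992 -0.0004] 2.3333
```

View pics/w2.png

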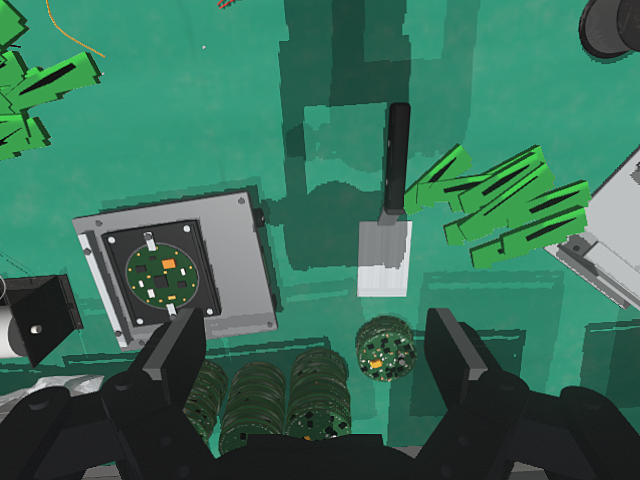

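View pics/w1rack.png

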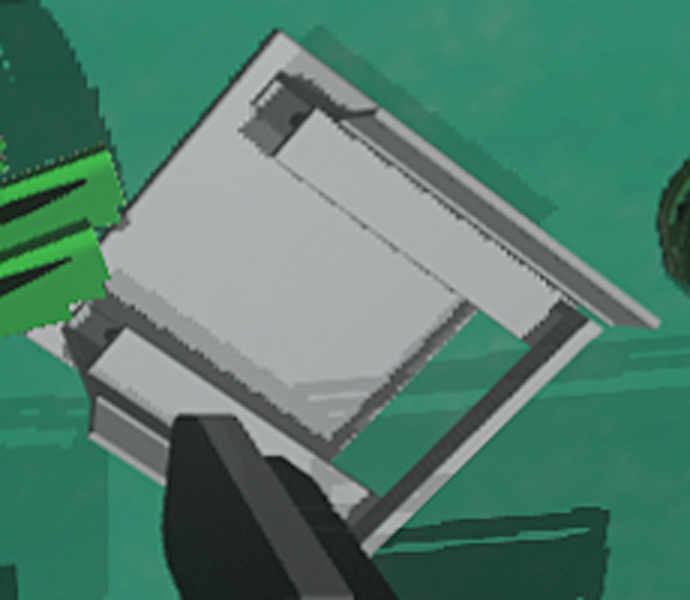

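w2 shows the spatula blade spanning (358,221) to (412,297) with the handle up to (399,103). The pallet's top corners are about (103,232), (203,219), (220,310) and (120,325), with the rail to its left and the plate's front edge from (253,187) to (276,328). The rack crop shows both ledges, the stop bar at lower right and the open front at upper left.

```bash
python3 - <<'E'
from h import *
np.set_printoptions(precision=4,suppress=True)
a,b,top=load('w1'),load('w2'),load('top0')
def blade(c,box):
    x0,y0,x1,y1=box; h=cv2.cvtColor(c['frame'],cv2.COLOR_RGB2HSV)
    m=((h[...,1]<50)&(h[...,2]>140)).astype(np.uint8); k=np.zeros_like(m);k[y0:y1,x0:x1]=m[y0:y1,x0:x1]
    k=cv2.morphologyEx(k,cv2.MORPH_OPEN,np.ones((5,5))); cs=max(cv2.findContours(k,0,2)[0],key=cv2.contourArea)
    r=cv2.minAreaRect(cs); ap=cv2.approxPolyDP(cs,6,True).reshape(-1,2); return r,ap
def handle(c,box):
    x0,y0,x1,y1=box; m=(c['frame'].max(2)<75).astype(np.uint8); k=np.zeros_like(m);k[y0:y1,x0:x1]=m[y0:y1,x0:x1]
    k=cv2.morphologyEx(k,cv2.MORPH_OPEN,np.ones((5,5))); cs=max(cv2.findContours(k,0,2)[0],key=cv2.contourArea)
    return cv2.minAreaRect(cs)
for t,c,bb,hb in(('w1',a,(190,245,265,335),(185,140,230,250)),('w2',b,(350,212,420,305),(375,95,415,212))):
    r,ap=blade(c,bb); print(t,'blade',r,ap.tolist()); 
    print(' on z.002',onz(c,cv2.boxPoints(r),.002)); h=handle(c,hb); print(' handle',h); print(onz(c,cv2.boxPoints(h),.049))
# tri front hp corners
print('hp tri',tri(a,[(60,229),(118,362)],b,[(253,187),(276,328)]))
print('hp z45',onz(b,[(253,187),(276,328),(75,218),(122,350)],.045))
print('pal z55',onz(b,[(103,232),(203,219),(220,310),(120,325)],.055))
cr=lambda l:[(370+x/3,170+y/3) for x,y in l]
P=onz(a,cr([(275,152),(530,340),(320,108),(565,300),(125,330),(372,497),(90,370)]),.045); print('rack ledge',P)
Q=onz(a,cr([(600,325),(372,553)]),.061); print('bar outer',Q)
print('base corner',onz(a,cr([(280,30),(28,332)]),.006))
print('front ledge height check top/w1')
E
```

```text
w1 blade ((225.89524841308594, 291.50738525390625), (72.61090087890625, 50.36735534667969), 85.98582458496094) [[248, 256], [199, 257], [207, 326], [253, 326]]
 on z.002 [[0.4814 0.1424 0.002 ]
 [0.4818 0.198  0.002 ]
 [0.5733 0.1912 0.002 ]
 [0.5731 0.1316 0.002 ]]
 handle ((212.96315002441406, 199.17352294921875), (102.62218475341797, 31.55756378173828), 83.55839538574219)
[[0.3615 0.1721 0.049 ]
 [0.3607 0.2001 0.049 ]
 [0.457  0.1956 0.049 ]
 [0.4581 0.1649 0.049 ]]
w2 blade ((382.5, 274.0), (44.0, 51.0), 90.0) [[408, 252], [398, 269], [359, 266], [357, 296], [405, 296]]
 on z.002 [[0.5161 0.1386 0.002 ]
 [0.5207 0.1943 0.002 ]
 [0.5748 0.1941 0.002 ]
 [0.5701 0.1361 0.002 ]]
 handle ((396.4986267089844, 156.5262451171875), (21.654239654541016, 110.0056381225586), 3.012787342071533)
[[0.4576 0.1604 0.049 ]
 [0.3613 0.1676 0.049 ]
 [0.3637 0.1859 0.049 ]
 [0.4604 0.1804 0.049 ]]
hp tri [[0.4211 0.0457 0.0636 0.0026]
 [0.582  0.0455 0.0388 0.0016]]
hp z45 [[ 0.4262  0.0425  0.045 ]
 [ 0.5772  0.0465  0.045 ]
 [ 0.4422 -0.1287  0.045 ]
 [ 0.5905 -0.1202  0.045 ]]
pal z55 [[ 0.4551 -0.1001  0.055 ]
 [ 0.4501 -0.0055  0.055 ]
 [ 0.5455 -0.0052  0.055 ]
 [ 0.5542 -0.1086  0.055 ]]
rack ledge [[0.4486 0.4135 0.045 ]
 [0.5218 0.5006 0.045 ]
 [0.4353 0.4269 0.045 ]
 [0.508  0.5104 0.045 ]
 [0.507  0.3663 0.045 ]
 [0.5791 0.4523 0.045 ]
 [0.521  0.3544 0.045 ]]
bar outer [[0.5094 0.512  0.061 ]
 [0.5901 0.446  0.061 ]]
base corner [[0.4186 0.4279 0.006 ]
 [0.5248 0.3396 0.006 ]]
front ledge height check top/w1
```

```bash
python3 - <<'E'
from h import *
np.set_printoptions(precision=4,suppress=True)
a,b=load('w1'),load('w2')
# handle height from two views: rear-top end & front
print('handle tri',tri(a,[(203,152),(212,250)],b,[(399,104),(391,209)]))
print('blade tri',tri(a,[(250,256),(199,257),(207,327),(254,326)],b,[(412,222),(363,221),(358,296),(408,297)]))
# strips in spatula frame
h=cv2.cvtColor(b['frame'],cv2.COLOR_RGB2HSV); m=((h[...,0]>50)&(h[...,0]<65)&(h[...,1]>150)); m[:,:400]=0;m[300:]=0
v,u=np.nonzero(m)
for z in(.005,.02):
    P=onz(b,np.c_[u,v],z)[:,:2]-[.527,.166]; t=np.radians(-4); x=P@[np.cos(t),np.sin(t)]; y=P@[-np.sin(t),np.cos(t)]
    for x0 in range(-140,-50,10):
        s=(x>x0/1e3)&(x<(x0+10)/1e3)
        if s.sum(): print(z,x0,'miny %.3f'%y[s].min())
# pallet
h=b['frame'].max(2)<70; k=np.zeros_like(h,np.uint8); k[215:330,95:225]=h[215:330,95:225]
k=cv2.morphologyEx(k,3,np.ones((9,9))); k=cv2.morphologyEx(k,2,np.ones((5,5)))
cs=max(cv2.findContours(k,0,1)[0],key=cv2.contourArea).reshape(-1,2)
W=onz(b,cs,.055)[:,:2]*1000; r=cv2.minAreaRect(W.astype(np.float32)); print('pallet',r,cv2.boxPoints(r))
g=cv2.cvtColor(b['frame'],cv2.COLOR_RGB2GRAY)
for n,uv in dict(front=[(254,195),(274,318)],back=[(79,228),(120,340)]).items(): print(n)
E
```

```text
handle tri [[0.365  0.1786 0.0383 0.0005]
 [0.4604 0.1702 0.0377 0.0012]]
blade tri [[0.4864 0.1989 0.0001 0.0014]
 [0.4786 0.1459 0.0093 0.0002]
 [0.5692 0.1371 0.0036 0.0002]
 [0.5721 0.1928 0.0065 0.0025]]
0.005 -130 miny 0.064
0.005 -120 miny 0.054
0.005 -110 miny 0.046
0.005 -100 miny 0.035
0.005 -90 miny 0.029
0.005 -80 miny 0.119
0.005 -70 miny 0.037
0.005 -60 miny 0.027
0.02 -130 miny 0.056
0.02 -120 miny 0.047
0.02 -110 miny 0.039
0.02 -100 miny 0.026
0.02 -90 miny 0.025
0.02 -80 miny 0.111
0.02 -70 miny 0.028
0.02 -60 miny 0.023
pallet ((510.1210021972656, -58.48405075073242), (115.72200775146484, 106.69580078125), 4.002408981323242) [[ 448.6775   -9.3049]
 [ 456.1247 -115.7404]
 [ 571.5645 -107.6632]
 [ 564.1173   -1.2277]]
front
back
```

>>> servo_tool([
  {"dx":-0.01,"dy":0.2,"dz":-0.1,"wx":0,"wy":0,"wz":0},
  {"dx":-0.02,"dy":0.4,"dz":-0.3,"wx":0,"wy":0,"wz":0},
  {"dx":-0.03,"dy":0.6,"dz":-0.5,"wx":0,"wy":0,"wz":0},
  {"dx":-0.03,"dy":0.735,"dz":-0.7,"wx":0,"wy":0,"wz":0},
  {"dx":-0.03,"dy":0.735,"dz":-1,"wx":0,"wy":0,"wz":0},
], jaw=0.32)

```text
time_s: 2.8
eef_pos: [0.4352, 0.178, 0.1521]
eef_rot: [0.002, 0.038, 0.999, 0.001]
wrist_force: [0.5, -0.1, 0.5]
opening: 0.325
grasp_force: 0.0
```

>>> servo_tool([
  {"dx":0,"dy":0,"dz":-0.2,"wx":0,"wy":0,"wz":0},
  {"dx":0,"dy":0,"dz":-0.4,"wx":0,"wy":0,"wz":0},
  {"dx":0,"dy":0,"dz":-0.6,"wx":0,"wy":0,"wz":0},
  {"dx":0,"dy":0,"dz":-0.7,"wx":0,"wy":0,"wz":0},
  {"dx":0,"dy":0,"dz":-0.7,"wx":0,"wy":0,"wz":0},
])

```text
time_s: 3.22
eef_pos: [0.4322, 0.175, 0.079]
eef_rot: [-0.002, 0.039, 0.999, -0.0]
wrist_force: [-0.7, -0.2, 0.3]
opening: 0.325
grasp_force: 0.0
```

```bash
python3 - <<'E'
from h import *
from bench import ctrl
np.set_printoptions(precision=4,suppress=True)
o=ctrl.get_obs();print(o['eef_pos'],o['eef_rot'],o['time_s'],o['wrist_force'])
c=grab('wrist','w3'); s=grab('scene','s3')
b=s['frame'][190:290,220:370]; im=np.zeros((600,800,3),np.uint8)
im[:360,:480]=cv2.resize(c['frame'],(480,360)); im[360:,:360]=cv2.resize(b,(360,240))
cv2.imwrite('pics/w3.png',im[:,:,::-1])
E
```

```text
[0.4322 0.175  0.079 ] [-0.0025  0.0391  0.9992 -0.0002] 3.2167 [-0.7274 -0.1786  0.2986]
```

View pics/w3.png

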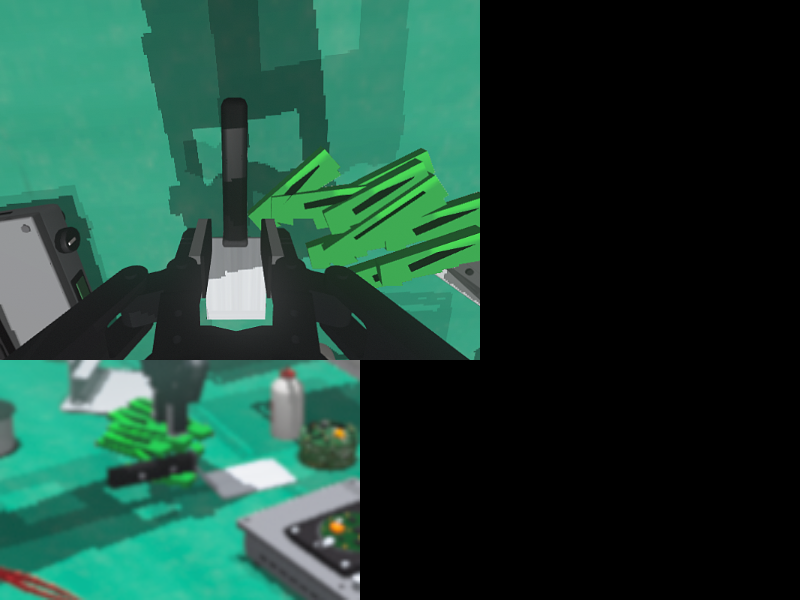

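The fingers straddle the handle evenly (handle centre at column 234, fingers at 199 and 268), and the strips are clear to the right. I'll lower and grip.

>>> servo_tool([
  {"dx":0.01,"dy":0,"dz":-0.2,"wx":0,"wy":0,"wz":0},
  {"dx":0.02,"dy":0,"dz":-0.35,"wx":0,"wy":0,"wz":0},
  {"dx":0.02,"dy":0,"dz":-0.5,"wx":0,"wy":0,"wz":0},
  {"dx":0.02,"dy":0,"dz":-0.58,"wx":0,"wy":0,"wz":0},
  {"dx":0.02,"dy":0,"dz":-0.58,"wx":0,"wy":0,"wz":0},
])

```text
time_s: 3.73
eef_pos: [0.4362, 0.1743, 0.0229]
eef_rot: [-0.001, 0.04, 0.999, -0.0]
wrist_force: [-0.2, 1.1, 0.7]
opening: 0.316
grasp_force: 0.0
```

>>> servo_tool([
  {"dx":0,"dy":0,"dz":0,"wx":0,"wy":0,"wz":0},
  {"dx":0,"dy":0,"dz":0,"wx":0,"wy":0,"wz":0},
  {"dx":0,"dy":0,"dz":0,"wx":0,"wy":0,"wz":0},
  {"dx":0,"dy":0,"dz":0,"wx":0,"wy":0,"wz":0},
  {"dx":0,"dy":0,"dz":0,"wx":0,"wy":0,"wz":0},
], jaw=0)

```text
time_s: 4.15
eef_pos: [0.4374, 0.1744, 0.0241]
eef_rot: [0.001, 0.04, 0.999, 0.0]
wrist_force: [0.4, 1.2, 1.5]
opening: 0.171
grasp_force: 61.3
```

>>> servo_tool([
  {"dx":0,"dy":0,"dz":0,"wx":0,"wy":0,"wz":0},
  {"dx":0,"dy":0,"dz":0.05,"wx":0,"wy":0,"wz":0},
  {"dx":0,"dy":0,"dz":0.2,"wx":0,"wy":0,"wz":0},
  {"dx":0,"dy":0,"dz":0.5,"wx":0,"wy":0,"wz":0},
  {"dx":0,"dy":0,"dz":0.9,"wx":0,"wy":0,"wz":0},
])

```text
time_s: 4.57
eef_pos: [0.4335, 0.1736, 0.1117]
eef_rot: [-0.004, 0.04, 0.999, -0.001]
wrist_force: [0.2, 0.7, -1.6]
opening: 0.172
grasp_force: 60.9
```

```bash
python3 - <<'E'
from h import *
from bench import ctrl
np.set_printoptions(precision=4,suppress=True)
print(ctrl.get_obs()['eef_pos'])
b=load('w2'); g=cv2.GaussianBlur(cv2.cvtColor(b['frame'],cv2.COLOR_RGB2GRAY),(3,3),0).astype(float)
def edge(p,q,z,half=7,sign=0,name=''):
    p,q=np.array(p,float),np.array(q,float); d=(q-p)/np.linalg.norm(q-p); n=np.array([-d[1],d[0]]); pts=[]
    for t in np.linspace(0.05,.95,40):
        c=p+t*(q-p); s=np.arange(-half,half+.01,.25); L=c+s[:,None]*n
        v=cv2.remap(g.astype(np.float32),L[:,0].astype(np.float32)[None],L[:,1].astype(np.float32)[None],1)[0]
        dv=np.gradient(v); dv=dv*sign if sign else abs(dv); i=dv.argmax(); pts.append(L[i])
    W=onz(b,pts,z)[:,:2].astype(np.float32)
    vx,vy,x,y=cv2.fitLine(W,cv2.DIST_HUBER,0,.001,.001).ravel()
    res=np.median(abs((W-[x,y])@[-vy,vx])); print(name,'ang %.2f'%np.degrees(np.arctan2(vy,vx)),'pt',x,y,'res %.4f'%res)
edge((253,187),(276,328),.045,name='hp front')
edge((78,217),(240,192),.045,name='hp near side')
edge((204,222),(216,290),.055,5,name='pal front')
edge((107,232),(200,220),.055,5,name='pal near side')
edge((104,236),(118,318),.055,5,name='pal back')
edge((125,324),(180,317),.055,5,name='pal far')
edge((88,235),(118,338),.057,5,name='rail')
# top view pallet corners
cv2.imwrite('pics/hp.png',cv2.resize(b['frame'][170:360,60:290],None,fx=3,fy=3,interpolation=cv2.INTER_CUBIC)[:,:,::-1])
E
```

```text
[0.4335 0.1736 0.1117]
hp front ang 4.48 pt 0.49363142 0.040744796 res 0.0002
hp near side ang -85.58 pt 0.43627608 -0.047445673 res 0.0002
pal front ang 3.88 pt 0.4892999 -0.0070981556 res 0.0005
pal near side ang -86.96 pt 0.4518453 -0.04916277 res 0.0007
pal back ang -9.59 pt 0.49856287 -0.103997156 res 0.0022
pal far ang -81.69 pt 0.5549293 -0.07508667 res 0.0016
rail ang 4.19 pt 0.50973827 -0.11145792 res 0.0003
```

View pics/hp.png

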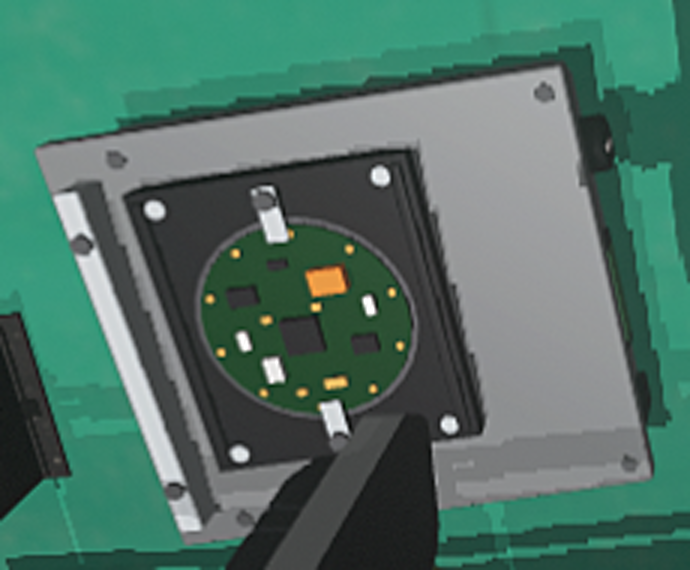

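The pallet crop shows the pallet nearly square to the plate, with a gap of about 14 mm to the rail; its front bevel edge runs from (415,150) to (480,430). I'll turn the spatula to face the plate.

>>> servo_tool([
  {"dx":0.03,"dy":-0.02,"dz":0.05,"wx":0,"wy":0,"wz":-0.02},
  {"dx":0.06,"dy":-0.04,"dz":0.1,"wx":0,"wy":0,"wz":-0.05},
  {"dx":0.1,"dy":-0.06,"dz":0.1,"wx":0,"wy":0,"wz":-0.085},
  {"dx":0.13,"dy":-0.08,"dz":0.1,"wx":0,"wy":0,"wz":-0.12},
  {"dx":0.16,"dy":-0.1,"dz":0.1,"wx":0,"wy":0,"wz":-0.155},
])

```text
time_s: 4.98
eef_pos: [0.4524, 0.164, 0.1236]
eef_rot: [-0.0, 0.282, 0.959, -0.0]
wrist_force: [0.9, 0.4, -2.0]
opening: 0.175
grasp_force: 61.0
```

>>> servo_tool([
  {"dx":0.03,"dy":-0.02,"dz":0,"wx":0,"wy":0,"wz":-0.035},
  {"dx":0.06,"dy":-0.04,"dz":0,"wx":0,"wy":0,"wz":-0.07},
  {"dx":0.1,"dy":-0.06,"dz":0,"wx":0,"wy":0,"wz":-0.105},
  {"dx":0.13,"dy":-0.08,"dz":0,"wx":0,"wy":0,"wz":-0.14},
  {"dx":0.16,"dy":-0.1,"dz":0,"wx":0,"wy":0,"wz":-0.17},
])

```text
time_s: 5.4
eef_pos: [0.4683, 0.154, 0.1232]
eef_rot: [-0.0, 0.525, 0.851, -0.0]
wrist_force: [0.0, -0.3, -1.5]
opening: 0.175
grasp_force: 61.0
```

>>> servo_tool([
  {"dx":0.04,"dy":-0.02,"dz":-0.04,"wx":0,"wy":0,"wz":-0.03},
  {"dx":0.08,"dy":-0.04,"dz":-0.08,"wx":0,"wy":0,"wz":-0.06},
  {"dx":0.12,"dy":-0.06,"dz":-0.12,"wx":0,"wy":0,"wz":-0.09},
  {"dx":0.16,"dy":-0.08,"dz":-0.16,"wx":0,"wy":0,"wz":-0.115},
  {"dx":0.18,"dy":-0.1,"dz":-0.2,"wx":0,"wy":0,"wz":-0.1245},
])

```text
time_s: 5.82
eef_pos: [0.4866, 0.144, 0.1031]
eef_rot: [-0.0, 0.68, 0.733, -0.0]
wrist_force: [0.2, 0.6, -2.1]
opening: 0.17
grasp_force: 61.0
```

```bash
python3 - <<'E'
from h import *
from bench import ctrl
np.set_printoptions(precision=4,suppress=True)
o=ctrl.get_obs();print(o['eef_pos'],o['eef_rot'],o['time_s'],o['wrist_force'])
c=grab('wrist','w4'); s=grab('scene','s4'); t=grab('top','t4')
im=np.zeros((600,800,3),np.uint8)
im[:300,:400]=cv2.resize(c['frame'],(400,300)); im[:300,400:]=cv2.resize(t['frame'][160:310,240:440],(400,300),interpolation=2)
im[300:,:600]=cv2.resize(s['frame'][180:300,220:460],(600,300),interpolation=2)
cv2.imwrite('pics/v4.png',im[:,:,::-1])
E
```

```text
[0.4866 0.144  0.1031] [-0.0002  0.6801  0.7332 -0.0002] 5.8167 [ 0.1545  0.6362 -2.1421]
```

View pics/v4.png

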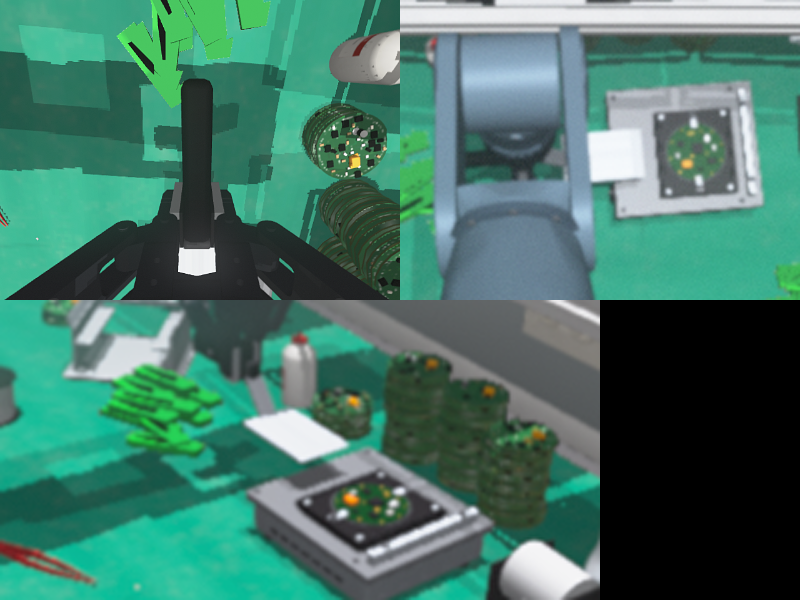

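The combined view shows the blade level in front of the pallet. In the top view it spans (335–362, 224–251) px, laterally in line with the pallet. From here I'll check numerically only.

```bash
python3 - <<'E'
from h import *
np.set_printoptions(precision=4,suppress=True)
s,t=load('s4'),load('t4')
def quad(c,box,th):
    x0,y0,x1,y1=box; f=cv2.resize(c['frame'][y0:y1,x0:x1],None,fx=4,fy=4,interpolation=2); m=(f.min(2)>th).astype(np.uint8)
    cs=max(cv2.findContours(m,0,1)[0],key=cv2.contourArea); h=cv2.convexHull(cs)
    for e in range(4,60):
        a=cv2.approxPolyDP(h,e,True)
        if len(a)<=4: break
    return (a.reshape(-1,2)+.5)/4-.5+[x0,y0]
qs=quad(s,(312,218,364,250),205);qt=quad(t,(330,218,370,256),205);print(qs.tolist(),qt.tolist())
u=np.array([.0776,-.997]);w=np.array([.997,.0776])
# order: tip near, tip far, rear far, rear near
S=[qs[qs[:,1].argmax()],qs[qs[:,0].argmax()],qs[qs[:,1].argmin()],qs[qs[:,0].argmin()]]
qr=qt[qt[:,0].argsort()]; r=qr[2:][qr[2:,1].argsort()]; l=qr[:2][qr[:2,1].argsort()]
T=[r[1],r[0],l[0],l[1]]
P=tri(s,S,t,T); print(P); print(np.c_[P[:,:2]@u,P[:,:2]@w])
# same cameras: hotplate/pallet from top at height
print('blade top-plane from top cam',onz(t,T,.082)@np.r_[u,0],onz(t,T,.082)@np.r_[w,0])
g=cv2.cvtColor(t['frame'],cv2.COLOR_RGB2GRAY); m=(t['frame'].max(2)<75).astype(np.uint8); k=np.zeros_like(m); k[205:268,362:412]=m[205:268,362:412]
k=cv2.morphologyEx(k,3,np.ones((11,11)));k=cv2.morphologyEx(k,2,np.ones((5,5)))
W=onz(t,max(cv2.findContours(k,0,1)[0],key=cv2.contourArea).reshape(-1,2),.055)[:,:2].astype(np.float32)
R=cv2.minAreaRect(W*1000);print('pallet top',R,np.array(R[0])/1000@u,np.array(R[0])/1000@w)
E
```

```text
[[318.375, 228.375], [336.875, 223.875], [357.375, 237.625], [340.125, 243.625]] [[359.875, 224.125], [362.375, 247.875], [336.125, 249.875], [334.125, 226.625]]
[[0.4686 0.0043 0.0827 0.0008]
 [0.5224 0.01   0.0813 0.0038]
 [0.5099 0.0706 0.0942 0.012 ]
 [0.4559 0.0665 0.0978 0.0126]]
[[ 0.032   0.4676]
 [ 0.0306  0.5216]
 [-0.0309  0.5139]
 [-0.031   0.4597]]
blade top-plane from top cam [ 0.0323  0.0317 -0.0271 -0.027 ] [0.468  0.5231 0.5218 0.4681]Traceback (most recent call last):
  File "<stdin>", line 22, in <module>
ValueError: max() iterable argument is empty
```

>>> servo_tool([
  {"dx":0,"dy":0,"dz":-0.08,"wx":0.0056,"wy":0.0004,"wz":0},
  {"dx":0,"dy":0,"dz":-0.16,"wx":0.0056,"wy":0.0004,"wz":0},
  {"dx":0,"dy":0,"dz":-0.23,"wx":0.0056,"wy":0.0004,"wz":0},
  {"dx":0,"dy":0,"dz":-0.276,"wx":0.0056,"wy":0.0004,"wz":0},
  {"dx":0,"dy":0,"dz":-0.276,"wx":0.0056,"wy":0.0004,"wz":0},
])

```text
time_s: 6.38
eef_pos: [0.4853, 0.1441, 0.0741]
eef_rot: [-0.007, 0.678, 0.735, 0.005]
wrist_force: [-0.8, 0.3, -1.6]
opening: 0.174
grasp_force: 61.0
```

>>> servo_tool([
  {"dx":0,"dy":0,"dz":-0.01,"wx":0,"wy":0,"wz":0},
  {"dx":0,"dy":0,"dz":-0.02,"wx":0,"wy":0,"wz":0},
  {"dx":0,"dy":0,"dz":-0.03,"wx":0,"wy":0,"wz":0},
  {"dx":0,"dy":0,"dz":-0.03,"wx":0,"wy":0,"wz":0},
  {"dx":0,"dy":0,"dz":-0.03,"wx":0,"wy":0,"wz":0},
])

```text
time_s: 6.8
eef_pos: [0.4867, 0.1442, 0.0729]
eef_rot: [-0.006, 0.678, 0.735, 0.006]
wrist_force: [-0.0, -0.7, -1.1]
opening: 0.176
grasp_force: 61.0
```

```bash
python3 -c "
from bench import ctrl
o=ctrl.get_obs();print(o['eef_pos'],o['wrist_force'],o['torque'],o['time_s'])"
```

```text
[0.48673259 0.14421006 0.07285975] [-0.02461723 -0.71160985 -1.10773432] [ 0.00947027 -0.00903641  0.03755136] 6.8
```

>>> servo_tool([
  {"dx":0,"dy":0,"dz":-0.005,"wx":0,"wy":0,"wz":0},
  {"dx":0,"dy":0,"dz":-0.01,"wx":0,"wy":0,"wz":0},
  {"dx":0,"dy":0,"dz":-0.015,"wx":0,"wy":0,"wz":0},
  {"dx":0,"dy":0,"dz":-0.015,"wx":0,"wy":0,"wz":0},
  {"dx":0,"dy":0,"dz":-0.015,"wx":0,"wy":0,"wz":0},
])

```text
time_s: 7.22
eef_pos: [0.4868, 0.1442, 0.0714]
eef_rot: [-0.006, 0.678, 0.735, 0.006]
wrist_force: [-0.5, 0.8, -0.1]
opening: 0.176
grasp_force: 61.1
```

>>> servo_tool([
  {"dx":0,"dy":0,"dz":-0.005,"wx":0,"wy":0,"wz":0},
  {"dx":0,"dy":0,"dz":-0.01,"wx":0,"wy":0,"wz":0},
  {"dx":0,"dy":0,"dz":-0.01,"wx":0,"wy":0,"wz":0},
  {"dx":0,"dy":0,"dz":-0.01,"wx":0,"wy":0,"wz":0},
  {"dx":0,"dy":0,"dz":-0.01,"wx":0,"wy":0,"wz":0},
])

```text
time_s: 7.63
eef_pos: [0.4868, 0.1444, 0.0705]
eef_rot: [-0.006, 0.678, 0.735, 0.006]
wrist_force: [-0.9, 3.6, 2.4]
opening: 0.178
grasp_force: 61.6
```

```bash
python3 -c "
from bench import ctrl
o=ctrl.get_obs();print(o['eef_pos'],o['wrist_force'],o['torque'],o['time_s'])"
```

```text
[0.48680505 0.14442555 0.07046805] [-0.88186443  3.5941559   2.41750302] [ 0.07702421  0.08283651 -0.0771612 ] 7.6333
```

>>> servo_tool([
  {"dx":0.004,"dy":-0.05,"dz":0,"wx":0,"wy":0,"wz":0},
  {"dx":0.008,"dy":-0.1,"dz":0,"wx":0,"wy":0,"wz":0},
  {"dx":0.012,"dy":-0.15,"dz":0,"wx":0,"wy":0,"wz":0},
  {"dx":0.016,"dy":-0.2,"dz":0,"wx":0,"wy":0,"wz":0},
  {"dx":0.02,"dy":-0.25,"dz":0,"wx":0,"wy":0,"wz":0},
])

```text
time_s: 8.05
eef_pos: [0.4888, 0.1186, 0.0703]
eef_rot: [-0.006, 0.679, 0.735, 0.006]
wrist_force: [-0.2, 3.5, 3.8]
opening: 0.175
grasp_force: 61.7
```

>>> servo_tool([
  {"dx":0.004,"dy":-0.05,"dz":0,"wx":0,"wy":0,"wz":0},
  {"dx":0.008,"dy":-0.1,"dz":0,"wx":0,"wy":0,"wz":0},
  {"dx":0.012,"dy":-0.15,"dz":0,"wx":0,"wy":0,"wz":0},
  {"dx":0.016,"dy":-0.2,"dz":0,"wx":0,"wy":0,"wz":0},
  {"dx":0.02,"dy":-0.25,"dz":0,"wx":0,"wy":0,"wz":0},
])

```text
time_s: 8.47
eef_pos: [0.4907, 0.0939, 0.0703]
eef_rot: [-0.007, 0.679, 0.734, 0.006]
wrist_force: [0.3, 4.9, 4.7]
opening: 0.174
grasp_force: 61.8
```

```bash
cat > pal.py <<'E'
from h import *
import sys
from bench import ctrl
np.set_printoptions(precision=4,suppress=True)
o=ctrl.get_obs();print(o['eef_pos'],o['eef_rot'],o['wrist_force'],o['torque'],o['time_s'])
tag=sys.argv[1]; t=grab('top',tag+'t'); s=grab('scene',tag+'s')
u=np.array([.0776,-.997]);w=np.array([.997,.0776])
# orange component of the board in both views
def orange(c,ref):
    h=cv2.cvtColor(c['frame'],cv2.COLOR_RGB2HSV); m=((h[...,0]>8)&(h[...,0]<25)&(h[...,1]>150)&(h[...,2]>170)).astype(np.uint8)
    n,l,st,ce=cv2.connectedComponentsWithStats(m); return [(tuple(ce[i].round(1)),int(st[i,4])) for i in range(1,n) if st[i,4]>=4]
print('top',orange(t,0)); print('scene',orange(s,0))
E
python3 pal.py a; python3 - <<'E'
from h import *
import importlib
for n in('t4','s4'):
    c=load(n); h=cv2.cvtColor(c['frame'],cv2.COLOR_RGB2HSV); m=((h[...,0]>8)&(h[...,0]<25)&(h[...,1]>150)&(h[...,2]>170)).astype(np.uint8)
    k,l,st,ce=cv2.connectedComponentsWithStats(m); print(n,[(ce[i].round(1).tolist(),int(st[i,4])) for i in range(1,k) if st[i,4]>=4])
E
```

```text
[0.4907 0.0939 0.0703] [-0.0066  0.6786  0.7345  0.0063] [0.3077 4.9438 4.6665] [0.3628 0.0052 0.0152] 8.4667
top [((np.float64(110.1), np.float64(233.8)), 12), ((np.float64(388.1), np.float64(241.1)), 8), ((np.float64(532.2), np.float64(251.2)), 6)]
scene [((np.float64(361.0), np.float64(220.0)), 9), ((np.float64(363.4), np.float64(261.3)), 15), ((np.float64(477.2), np.float64(382.0)), 14), ((np.float64(327.5), np.float64(402.5)), 14), ((np.float64(331.5), np.float64(417.5)), 6), ((np.float64(361.5), np.float64(448.3)), 280)]
t4 [([110.1, 233.8], 12), ([532.3, 251.0], 7)]
s4 [([361.0, 220.0], 9), ([359.9, 259.4], 15), ([477.2, 382.0], 14), ([324.6, 391.0], 7), ([329.0, 408.0], 25), ([361.5, 448.3], 279)]
```

>>> servo_tool([
  {"dx":0.004,"dy":-0.05,"dz":0,"wx":0,"wy":0,"wz":0},
  {"dx":0.008,"dy":-0.1,"dz":0,"wx":0,"wy":0,"wz":0},
  {"dx":0.012,"dy":-0.15,"dz":0,"wx":0,"wy":0,"wz":0},
  {"dx":0.016,"dy":-0.2,"dz":0,"wx":0,"wy":0,"wz":0},
  {"dx":0.02,"dy":-0.25,"dz":0,"wx":0,"wy":0,"wz":0},
])

```text
time_s: 8.98
eef_pos: [0.4925, 0.0694, 0.0703]
eef_rot: [-0.007, 0.678, 0.735, 0.006]
wrist_force: [-0.8, 5.5, 5.3]
opening: 0.17
grasp_force: 61.9
```

>>> servo_tool([
  {"dx":0.004,"dy":-0.05,"dz":0,"wx":0,"wy":0,"wz":0},
  {"dx":0.008,"dy":-0.1,"dz":0,"wx":0,"wy":0,"wz":0},
  {"dx":0.012,"dy":-0.15,"dz":0,"wx":0,"wy":0,"wz":0},
  {"dx":0.016,"dy":-0.2,"dz":0,"wx":0,"wy":0,"wz":0},
  {"dx":0.02,"dy":-0.25,"dz":0,"wx":0,"wy":0,"wz":0},
])

```text
time_s: 9.4
eef_pos: [0.4945, 0.0447, 0.0703]
eef_rot: [-0.007, 0.678, 0.735, 0.006]
wrist_force: [-1.8, 7.8, 5.8]
opening: 0.174
grasp_force: 62.0
```

```bash
python3 pal.py b
```

```text
[0.4945 0.0447 0.0703] [-0.007   0.6785  0.7346  0.0065] [-1.7635  7.7839  5.7658] [0.7513 0.0075 0.0232] 9.4
top [((np.float64(299.0), np.float64(183.0)), 11), ((np.float64(110.1), np.float64(233.8)), 12), ((np.float64(532.2), np.float64(251.2)), 6)]
scene [((np.float64(361.0), np.float64(220.0)), 9), ((np.float64(363.4), np.float64(260.3)), 19), ((np.float64(477.2), np.float64(382.0)), 14), ((np.float64(326.6), np.float64(399.0)), 7), ((np.float64(328.5), np.float64(406.5)), 6), ((np.float64(361.5), np.float64(448.4)), 280)]
```

>>> servo_tool([
  {"dx":0.003,"dy":-0.04,"dz":0,"wx":0,"wy":0,"wz":0},
  {"dx":0.006,"dy":-0.08,"dz":0,"wx":0,"wy":0,"wz":0},
  {"dx":0.009,"dy":-0.11,"dz":0,"wx":0,"wy":0,"wz":0},
  {"dx":0.011,"dy":-0.14,"dz":0,"wx":0,"wy":0,"wz":0},
  {"dx":0.011,"dy":-0.14,"dz":0,"wx":0,"wy":0,"wz":0},
])

```text
time_s: 9.92
eef_pos: [0.4955, 0.0306, 0.0703]
eef_rot: [-0.007, 0.678, 0.735, 0.006]
wrist_force: [-1.2, 6.4, 5.6]
opening: 0.175
grasp_force: 61.9
```

```bash
python3 pal.py c; python3 - <<'E'
from h import *
c=load('ct'); print()
s=load('cs')
im=np.zeros((600,800,3),np.uint8)
# pallet quad in scene: dark region
np.set_printoptions(precision=4,suppress=True)
u=np.array([.0776,-.997]);w=np.array([.997,.0776])
for tag in('s4','as','bs','cs'):
    s=load(tag); f=cv2.resize(s['frame'][225:292,320:425],None,fx=4,fy=4,interpolation=2)
    m=(f.max(2)<62).astype(np.uint8); m=cv2.morphologyEx(m,3,np.ones((25,25))); m=cv2.morphologyEx(m,2,np.ones((13,13)))
    n,l,st,ce=cv2.connectedComponentsWithStats(m); i=l[(258-225)*4,(368-320)*4]
    cs=max(cv2.findContours((l==i).astype(np.uint8),0,1)[0],key=cv2.contourArea); a=cv2.approxPolyDP(cv2.convexHull(cs),14,True).reshape(-1,2)
    q=(a+.5)/4-.5+[320,225]; P=onz(s,q,.055)[:,:2]; print(tag,i,q.tolist(),np.c_[P@u,P@w].tolist())
E
```

```text
[0.4955 0.0306 0.0703] [-0.0069  0.6785  0.7346  0.0064] [-1.178   6.424   5.5931] [ 0.49   -0.0375 -0.001 ] 9.9167
top [((np.float64(299.0), np.float64(183.0)), 11), ((np.float64(110.1), np.float64(233.8)), 12), ((np.float64(532.2), np.float64(251.2)), 6)]
scene [((np.float64(363.3), np.float64(260.7)), 15), ((np.float64(477.2), np.float64(382.0)), 14), ((np.float64(326.6), np.float64(399.0)), 7), ((np.float64(329.1), np.float64(408.5)), 10), ((np.float64(331.5), np.float64(417.5)), 6), ((np.float64(361.5), np.float64(448.4)), 278)]

s4 4 [[365.375, 250.875], [374.875, 251.125], [372.875, 261.375], [367.625, 261.625]] [[0.053512452369891855, 0.5259967495018757], [0.06681474949030583, 0.5435061878543], [0.09845862066554524, 0.5090229252719182], [0.09263306081559194, 0.49859611879877475]]
as 0 [[424.375, 224.625], [424.375, 291.375], [319.625, 291.375], [319.625, 229.625], [335.625, 224.625]] [[0.036974141348245504, 0.7419264014612579], [0.24563106771436405, 0.5172060316151136], [0.12496496620687547, 0.342441138565579], [-0.09156126571165232, 0.5010487148533388], [-0.09100637340392626, 0.5512878406901636]]
bs 0 [[424.375, 224.625], [424.375, 291.375], [319.625, 291.375], [319.625, 224.625]] [[0.036974141348245504, 0.7419264014612579], [0.24563106771436405, 0.5172060316151136], [0.12496496620687547, 0.342441138565579], [-0.11383098804055644, 0.5173622437987911]]
cs 0 [[424.375, 224.625], [424.375, 291.375], [319.625, 291.375], [319.625, 224.625]] [[0.036974141348245504, 0.7419264014612579], [0.24563106771436405, 0.5172060316151136], [0.12496496620687547, 0.342441138565579], [-0.11383098804055644, 0.5173622437987911]]
```

```bash
python3 - <<'E'
from h import *
np.set_printoptions(precision=4,suppress=True)
u=np.array([.0776,-.997]);w=np.array([.997,.0776])
f=lambda c,q,z:(lambda P:np.r_[P@u,P@w])(onz(c,[q],z)[0,:2])
s=load('s4');b=load('w2')
print('w2',f(b,(168,264),.058)); print('s4',f(s,(359.9,259.4),.058)); print('a',f(s,(363.4,261.3),.0585));print('b',f(s,(363.4,260.3),.0595));print('c',f(s,(363.3,260.7),.06))
E
```

```text
w2 [0.0833 0.4857]
s4 [0.0793 0.4872]
a [0.0905 0.4877]
b [0.0885 0.4894]
c [0.0903 0.4875]
```

>>> servo_tool([
  {"dx":0,"dy":0,"dz":0.01,"wx":-0.002,"wy":0,"wz":0},
  {"dx":0,"dy":0.005,"dz":0.02,"wx":-0.004,"wy":0,"wz":0},
  {"dx":-0.001,"dy":0.01,"dz":0.03,"wx":-0.0056,"wy":-0.0004,"wz":0},
  {"dx":-0.001,"dy":0.015,"dz":0.04,"wx":-0.0056,"wy":-0.0004,"wz":0},
  {"dx":-0.002,"dy":0.02,"dz":0.05,"wx":-0.0056,"wy":-0.0004,"wz":0},
])

```text
time_s: 10.43
eef_pos: [0.4949, 0.0322, 0.0747]
eef_rot: [-0.0, 0.678, 0.735, -0.0]
wrist_force: [-0.0, 0.8, -2.1]
opening: 0.172
grasp_force: 60.8
```

>>> servo_tool([
  {"dx":0,"dy":0,"dz":0.01,"wx":0,"wy":0,"wz":0},
  {"dx":0,"dy":0,"dz":0.03,"wx":0,"wy":0,"wz":0},
  {"dx":0,"dy":0,"dz":0.06,"wx":0,"wy":0,"wz":0},
  {"dx":0,"dy":0,"dz":0.09,"wx":0,"wy":0,"wz":0},
  {"dx":0,"dy":0,"dz":0.1,"wx":0,"wy":0,"wz":0},
])

```text
time_s: 10.85
eef_pos: [0.4959, 0.032, 0.0859]
eef_rot: [0.0, 0.679, 0.735, 0.0]
wrist_force: [-0.5, 0.5, -2.9]
opening: 0.176
grasp_force: 60.8
```

>>> servo_tool([
  {"dx":0,"dy":0,"dz":0.01,"wx":0,"wy":0,"wz":0},
  {"dx":0,"dy":0,"dz":0.04,"wx":0,"wy":0,"wz":0},
  {"dx":0,"dy":0,"dz":0.07,"wx":0,"wy":0,"wz":0},
  {"dx":0,"dy":0,"dz":0.1,"wx":0,"wy":0,"wz":0},
  {"dx":0,"dy":0,"dz":0.1,"wx":0,"wy":0,"wz":0},
])

```text
time_s: 11.27
eef_pos: [0.4961, 0.0321, 0.096]
eef_rot: [0.001, 0.678, 0.735, 0.0]
wrist_force: [0.6, 0.6, -2.0]
opening: 0.174
grasp_force: 60.8
```

```bash
python3 pal.py d;  python3 - <<'E'
from h import *
np.set_printoptions(precision=4,suppress=True)
# board green+white clip etc: orange tri
s,t=load('ds'),load('dt')
cv2.imwrite('pics/d.png',s['frame'][:,:,::-1])
f=cv2.resize(s['frame'][215:300,310:430],None,fx=4,fy=4,interpolation=2); h=f.min(2)
# white corner screws
m=(f.min(2)>165).astype(np.uint8); n,l,st,ce=cv2.connectedComponentsWithStats(m)
print([(((ce[i]+.5)/4-.5+[310,215]).round(2).tolist(),int(st[i,4])) for i in range(1,n) if st[i,4]>20])
E
```

```text
[0.4961 0.0321 0.096 ] [0.0006 0.6785 0.7346 0.0004] [ 0.6076  0.5722 -1.9853] [ 0.1424 -0.0164  0.0305] 11.2667
top [((np.float64(299.0), np.float64(183.0)), 11), ((np.float64(110.1), np.float64(233.8)), 12), ((np.float64(532.3), np.float64(251.0)), 7)]
scene [((np.float64(361.0), np.float64(220.0)), 9), ((np.float64(363.5), np.float64(250.1)), 17), ((np.float64(477.2), np.float64(382.0)), 14), ((np.float64(324.6), np.float64(391.0)), 7), ((np.float64(327.5), np.float64(402.5)), 14), ((np.float64(330.6), np.float64(414.0)), 7), ((np.float64(361.4), np.float64(448.4)), 281)]
[([383.59, 246.94], 169), ([381.41, 251.73], 89), ([360.23, 255.8], 147), ([379.71, 255.09], 24), ([343.88, 269.91], 2614), ([387.29, 272.55], 2222), ([408.05, 264.22], 202), ([367.72, 265.28], 36), ([410.36, 270.1], 50), ([380.67, 282.31], 1279), ([426.44, 285.65], 1344)]
```

>>> servo_tool([
  {"dx":0,"dy":0,"dz":0.04,"wx":0,"wy":0,"wz":0},
  {"dx":0,"dy":0,"dz":0.12,"wx":0,"wy":0,"wz":0},
  {"dx":0,"dy":0,"dz":0.22,"wx":0,"wy":0,"wz":0},
  {"dx":0,"dy":0,"dz":0.32,"wx":0,"wy":0,"wz":0},
  {"dx":0,"dy":0,"dz":0.4,"wx":0,"wy":0,"wz":0},
])

```text
time_s: 11.78
eef_pos: [0.4962, 0.0321, 0.137]
eef_rot: [0.001, 0.678, 0.735, 0.0]
wrist_force: [-0.0, -1.6, -2.6]
opening: 0.173
grasp_force: 60.8
```

>>> servo_tool([
  {"dx":-0.02,"dy":0.02,"dz":0.06,"wx":0,"wy":0,"wz":0.006},
  {"dx":-0.08,"dy":0.07,"dz":0.1,"wx":0,"wy":0,"wz":0.018},
  {"dx":-0.15,"dy":0.14,"dz":0.13,"wx":0,"wy":0,"wz":0.036},
  {"dx":-0.22,"dy":0.22,"dz":0.15,"wx":0,"wy":0,"wz":0.058},
  {"dx":-0.3,"dy":0.3,"dz":0.15,"wx":0,"wy":0,"wz":0.08},
])

```text
time_s: 12.2
eef_pos: [0.4656, 0.0625, 0.1513]
eef_rot: [0.001, 0.579, 0.815, 0.0]
wrist_force: [0.2, -0.6, -2.6]
opening: 0.176
grasp_force: 60.8
```

>>> servo_tool([
  {"dx":-0.07,"dy":0.09,"dz":0,"wx":0,"wy":0,"wz":0.023},
  {"dx":-0.14,"dy":0.19,"dz":0,"wx":0,"wy":0,"wz":0.046},
  {"dx":-0.2,"dy":0.29,"dz":0,"wx":0,"wy":0,"wz":0.069},
  {"dx":-0.26,"dy":0.39,"dz":0,"wx":0,"wy":0,"wz":0.092},
  {"dx":-0.3,"dy":0.5,"dz":0,"wx":0,"wy":0,"wz":0.115},
])

```text
time_s: 12.62
eef_pos: [0.4348, 0.1127, 0.1506]
eef_rot: [-0.0, 0.423, 0.906, -0.0]
wrist_force: [-0.5, 0.8, -2.9]
opening: 0.171
grasp_force: 60.8
```

>>> servo_tool([
  {"dx":-0.04,"dy":0.12,"dz":0,"wx":0,"wy":0,"wz":0.024},
  {"dx":-0.07,"dy":0.24,"dz":0,"wx":0,"wy":0,"wz":0.048},
  {"dx":-0.09,"dy":0.36,"dz":0,"wx":0,"wy":0,"wz":0.072},
  {"dx":-0.1,"dy":0.48,"dz":0,"wx":0,"wy":0,"wz":0.096},
  {"dx":-0.1,"dy":0.6,"dz":0,"wx":0,"wy":0,"wz":0.12},
])

```text
time_s: 13.03
eef_pos: [0.425, 0.1729, 0.1507]
eef_rot: [0.0, 0.246, 0.969, -0.0]
wrist_force: [0.1, -0.3, -3.0]
opening: 0.172
grasp_force: 60.8
```

>>> servo_tool([
  {"dx":0,"dy":0.12,"dz":0,"wx":0,"wy":0,"wz":0.024},
  {"dx":0,"dy":0.24,"dz":0,"wx":0,"wy":0,"wz":0.048},
  {"dx":0,"dy":0.36,"dz":0,"wx":0,"wy":0,"wz":0.072},
  {"dx":0,"dy":0.48,"dz":0,"wx":0,"wy":0,"wz":0.096},
  {"dx":0,"dy":0.6,"dz":0,"wx":0,"wy":0,"wz":0.12},
])

```text
time_s: 13.45
eef_pos: [0.4252, 0.2328, 0.1507]
eef_rot: [0.0, 0.06, 0.998, -0.0]
wrist_force: [0.3, 0.3, -3.5]
opening: 0.176
grasp_force: 60.8
```

>>> servo_tool([
  {"dx":0,"dy":0.12,"dz":0,"wx":0,"wy":0,"wz":0.024},
  {"dx":0,"dy":0.24,"dz":0,"wx":0,"wy":0,"wz":0.048},
  {"dx":0,"dy":0.36,"dz":0,"wx":0,"wy":0,"wz":0.072},
  {"dx":0,"dy":0.48,"dz":0,"wx":0,"wy":0,"wz":0.096},
  {"dx":0,"dy":0.6,"dz":0,"wx":0,"wy":0,"wz":0.12},
])

```text
time_s: 13.87
eef_pos: [0.4252, 0.2928, 0.1506]
eef_rot: [-0.0, -0.128, 0.992, -0.0]
wrist_force: [0.6, 0.7, -2.6]
opening: 0.173
grasp_force: 60.8
```

>>> servo_tool([
  {"dx":0.01,"dy":0.11,"dz":0,"wx":0,"wy":0,"wz":0.024},
  {"dx":0.03,"dy":0.21,"dz":0,"wx":0,"wy":0,"wz":0.048},
  {"dx":0.05,"dy":0.3,"dz":0,"wx":0,"wy":0,"wz":0.072},
  {"dx":0.07,"dy":0.38,"dz":0,"wx":0,"wy":0,"wz":0.095},
  {"dx":0.1,"dy":0.45,"dz":0,"wx":0,"wy":0,"wz":0.115},
])

```text
time_s: 14.28
eef_pos: [0.4351, 0.3377, 0.1506]
eef_rot: [-0.0, -0.304, 0.953, -0.0]
wrist_force: [-0.5, -0.8, -3.0]
opening: 0.173
grasp_force: 60.8
```

>>> servo_tool([
  {"dx":0.05,"dy":0.07,"dz":0,"wx":0,"wy":0,"wz":0.022},
  {"dx":0.09,"dy":0.13,"dz":0,"wx":0,"wy":0,"wz":0.044},
  {"dx":0.13,"dy":0.18,"dz":0,"wx":0,"wy":0,"wz":0.064},
  {"dx":0.16,"dy":0.21,"dz":0,"wx":0,"wy":0,"wz":0.077},
  {"dx":0.17,"dy":0.23,"dz":0,"wx":0,"wy":0,"wz":0.084},
])

```text
time_s: 14.7
eef_pos: [0.4526, 0.3605, 0.1506]
eef_rot: [0.0, -0.426, 0.905, -0.0]
wrist_force: [0.1, 0.5, -2.9]
opening: 0.176
grasp_force: 60.8
```

```bash
python3 pal.py e; python3 - <<'E'
from h import *
np.set_printoptions(precision=4,suppress=True)
t,s=load('et'),load('es')
# coarse expectation of pallet corners for later; find board (dark pallet) in top view near seat
P=proj(t,[[.514,.4325,.14]])[0];print(P, proj(s,[[.514,.4325,.14]])[0])
E
```

```text
[0.4526 0.3605 0.1506] [ 0.0001 -0.4261  0.9047 -0.0002] [ 0.1299  0.4912 -2.8781] [-0.164   0.1508  0.0156] 14.7
top [((np.float64(299.0), np.float64(183.0)), 11), ((np.float64(110.2), np.float64(234.0)), 13), ((np.float64(532.2), np.float64(251.2)), 6)]
scene [((np.float64(275.0), np.float64(160.5)), 6), ((np.float64(361.0), np.float64(220.0)), 9), ((np.float64(477.2), np.float64(382.0)), 14), ((np.float64(325.0), np.float64(392.5)), 10), ((np.float64(327.4), np.float64(402.0)), 7), ((np.float64(330.5), np.float64(413.5)), 14), ((np.float64(336.1), np.float64(434.5)), 10), ((np.float64(363.9), np.float64(449.4)), 258)]
[167.438  222.8437] [271.8165 160.2694]
```

```bash
python3 - <<'E'
from h import *
np.set_printoptions(precision=4,suppress=True)
t,s=load('et'),load('es')
for nm,c,z in(('top',t,.139),('scene',s,.139)):
    p=proj(c,[[.514,.4325,z]])[0].round().astype(int); r=34
    x0,y0=p-r; f=cv2.resize(c['frame'][y0:y0+2*r,x0:x0+2*r],None,fx=4,fy=4,interpolation=2)
    h=cv2.cvtColor(f,cv2.COLOR_RGB2HSV)
    dark=(f.max(2)<75).astype(np.uint8); gb=((h[...,0]>40)&(h[...,0]<75)&(h[...,1]>80)&(h[...,2]<130)).astype(np.uint8)
    m=cv2.morphologyEx(dark|gb,3,np.ones((21,21))); m=cv2.morphologyEx(m,2,np.ones((13,13)))
    n,l,st,ce=cv2.connectedComponentsWithStats(m); i=1+st[1:,4].argmax()
    cs=max(cv2.findContours((l==i).astype(np.uint8),0,1)[0],key=cv2.contourArea).reshape(-1,2)
    q=(cs+.5)/4-.5+[x0,y0]; W=onz(c,q,z)[:,:2].astype(np.float32)*1000; R=cv2.minAreaRect(W); print(nm,st[i].tolist(),R, cv2.boxPoints(R).tolist())
    # board circle via green
    v,u=np.nonzero(gb); print(' green centroid',onz(c,[(np.c_[u,v].mean(0)+.5)/4-.5+[x0,y0]],z+.001), len(u))
    small=cv2.resize(f,(34,34),interpolation=cv2.INTER_AREA).max(2)//26
    if nm=='top':
        for row in small: print(''.join('%x'%k for k in row))
E
```

```text
top [135, 160, 137, 112, 9376] ((470.5362854003906, 393.0975341796875), (75.43749237060547, 61.297550201416016), 89.97856140136719) [[439.8734130859375, 355.3902587890625], [501.17095947265625, 355.3673095703125], [501.19915771484375, 430.8048095703125], [439.901611328125, 430.8277587890625]]
 green centroid [[nan nan nan]] 0
4455544444555666666655666765433566
3333333455566666667765666766533566
4455445566666666777775566666543466
5555555666666677777776566666554356
5555566666666777777777656666654346
5556666666677777777888756667655335
5666666677777777778888866666664434
6666666777777777888888875666664433
6666777777777888888888876666665443
6677777777788888888887776666666443
7777777778888888888777776566666544
7777777888888888877777666666666643
7777778888888887777766666656666653
7777888888888777776666666556666663
7788888888777776666666665555666665
8888888887777766666666555555666666
7888887777766666666655555544566666
6888777776666666665555554444466666
4777777666666666555555544443356666
3577766666666655555544444333346666
3366666666655555554444433332235666
3246666666555555444443333332224666
4235666555555544444333333322223666
5324555555554444433333333322222566
6423455555444433333333443222223466
6522345544444333333444432222233356
6632234444333323333443222222343246
6642223433333332222222222223432225
6652222333344333222222222334322114
6663222235556535422233333433222112
6664222225655556522333333322211112
6665322223665556434222222221111111
6666322222467555666322111111111221
6666422222356765566322111111222322
scene [21, 0, 186, 189, 20203] ((553.1734619140625, 560.888427734375), (472.9049377441406, 142.7130126953125), 64.40717315673828) [[386.67694091796875, 378.4591979980469], [515.3878784179688, 316.8110046386719], [719.6699829101562, 743.317626953125], [590.9590454101562, 804.9658203125]]
 green centroid [[0.4581 0.3709 0.14  ]] 564<stdin>:14: RuntimeWarning: Mean of empty slice.
  ret = um.true_divide(
```

```bash
python3 - <<'E'
from h import *
np.set_printoptions(precision=4,suppress=True)
s=load('es'); s0=load('ds')
print(proj(s,[[.5162,.4189,.142]]), onz(s,[(275,160.5)],.142))
u=np.array([.0776,-.997]);w=np.array([.997,.0776])
for z in(.080,.084,.088,.092):
    P=onz(s0,[(363.5,250.1)],z)[0,:2]; print('lifted',z,P@u,P@w)
E
```

```text
[[274.6041 160.8611]] [[0.5186 0.4211 0.142 ]]
lifted 0.08 0.08043196548921078 0.4948694605067139
lifted 0.084 0.08556856399971419 0.4900881690584888
lifted 0.088 0.0907051625102178 0.48530687761026353
lifted 0.092 0.09584176102072131 0.48052558616203817
```

>>> servo_tool([
  {"dx":0,"dy":0,"dz":-0.06,"wx":0,"wy":0,"wz":-0.001},
  {"dx":0,"dy":0,"dz":-0.16,"wx":0,"wy":0,"wz":-0.002},
  {"dx":0,"dy":0,"dz":-0.28,"wx":0,"wy":0,"wz":-0.002},
  {"dx":0,"dy":0,"dz":-0.4,"wx":0,"wy":0,"wz":-0.002},
  {"dx":0,"dy":0,"dz":-0.48,"wx":0,"wy":0,"wz":-0.002},
])

```text
time_s: 15.22
eef_pos: [0.4512, 0.3594, 0.0995]
eef_rot: [-0.002, -0.422, 0.907, -0.0]
wrist_force: [-0.4, -0.6, -3.0]
opening: 0.178
grasp_force: 60.8
```

>>> servo_tool([
  {"dx":0,"dy":0,"dz":-0.06,"wx":0,"wy":0,"wz":0},
  {"dx":0,"dy":0,"dz":-0.12,"wx":0,"wy":0,"wz":0},
  {"dx":0,"dy":0,"dz":-0.17,"wx":0,"wy":0,"wz":0},
  {"dx":0,"dy":0,"dz":-0.22,"wx":0,"wy":0,"wz":0},
  {"dx":0,"dy":0,"dz":-0.25,"wx":0,"wy":0,"wz":0},
])

```text
time_s: 15.63
eef_pos: [0.4525, 0.3601, 0.0767]
eef_rot: [-0.0, -0.422, 0.907, -0.0]
wrist_force: [-0.3, -0.4, -3.0]
opening: 0.171
grasp_force: 60.8
```

>>> servo_tool([
  {"dx":0,"dy":0,"dz":-0.02,"wx":0,"wy":0,"wz":0},
  {"dx":0,"dy":0,"dz":-0.04,"wx":0,"wy":0,"wz":0},
  {"dx":0,"dy":0,"dz":-0.06,"wx":0,"wy":0,"wz":0},
  {"dx":0,"dy":0,"dz":-0.07,"wx":0,"wy":0,"wz":0},
  {"dx":0,"dy":0,"dz":-0.07,"wx":0,"wy":0,"wz":0},
])

```text
time_s: 16.05
eef_pos: [0.4525, 0.3602, 0.0701]
eef_rot: [-0.0, -0.422, 0.907, -0.0]
wrist_force: [0.0, 0.4, -2.7]
opening: 0.173
grasp_force: 60.8
```

```bash
python3 pal.py f
```

```text
[0.4525 0.3602 0.0701] [-0.     -0.4219  0.9067 -0.    ] [ 0.0226  0.367  -2.7316] [-0.1138  0.1249  0.0308] 16.05
top [((np.float64(299.0), np.float64(182.8)), 12), ((np.float64(110.2), np.float64(234.0)), 13), ((np.float64(532.2), np.float64(251.2)), 6)]
scene [((np.float64(276.2), np.float64(186.4)), 5), ((np.float64(361.0), np.float64(220.0)), 9), ((np.float64(477.2), np.float64(382.0)), 14), ((np.float64(324.6), np.float64(391.0)), 7), ((np.float64(327.4), np.float64(402.0)), 7), ((np.float64(330.5), np.float64(413.5)), 14), ((np.float64(333.4), np.float64(425.0)), 7), ((np.float64(362.4), np.float64(448.9)), 270)]
```

>>> servo_tool([
  {"dx":0,"dy":0,"dz":-0.01,"wx":0,"wy":0,"wz":0},
  {"dx":0,"dy":0,"dz":-0.02,"wx":0,"wy":0,"wz":0},
  {"dx":0,"dy":0,"dz":-0.03,"wx":0,"wy":0,"wz":0},
  {"dx":0,"dy":0,"dz":-0.035,"wx":0,"wy":0,"wz":0},
  {"dx":0,"dy":0,"dz":-0.04,"wx":0,"wy":0,"wz":0},
])

```text
time_s: 16.57
eef_pos: [0.4527, 0.3603, 0.0663]
eef_rot: [0.0, -0.422, 0.907, 0.0]
wrist_force: [-0.1, 0.2, -1.0]
opening: 0.175
grasp_force: 61.0
```

>>> servo_tool([
  {"dx":0,"dy":0,"dz":-0.005,"wx":0,"wy":0,"wz":0},
  {"dx":0,"dy":0,"dz":-0.01,"wx":0,"wy":0,"wz":0},
  {"dx":0,"dy":0,"dz":-0.015,"wx":0,"wy":0,"wz":0},
  {"dx":0,"dy":0,"dz":-0.02,"wx":0,"wy":0,"wz":0},
  {"dx":0,"dy":0,"dz":-0.025,"wx":0,"wy":0,"wz":0},
])

```text
time_s: 16.98
eef_pos: [0.4525, 0.3602, 0.0637]
eef_rot: [0.0, -0.422, 0.907, 0.0]
wrist_force: [-0.4, 0.6, -1.7]
opening: 0.175
grasp_force: 61.0
```

>>> servo_tool([
  {"dx":0,"dy":0,"dz":-0.01,"wx":0,"wy":0,"wz":0},
  {"dx":0,"dy":0,"dz":-0.02,"wx":0,"wy":0,"wz":0},
  {"dx":0,"dy":0,"dz":-0.03,"wx":0,"wy":0,"wz":0},
  {"dx":0,"dy":0,"dz":-0.04,"wx":0,"wy":0,"wz":0},
  {"dx":0,"dy":0,"dz":-0.04,"wx":0,"wy":0,"wz":0},
])

```text
time_s: 17.4
eef_pos: [0.4523, 0.3601, 0.0594]
eef_rot: [-0.0, -0.422, 0.907, 0.0]
wrist_force: [1.3, 0.2, -0.9]
opening: 0.175
grasp_force: 61.0
```

```bash
python3 pal.py g
```

```text
[0.4523 0.3601 0.0594] [-0.0002 -0.4219  0.9067  0.    ] [ 1.2738  0.1556 -0.8555] [-0.0925  0.0234 -0.0128] 17.4
top [((np.float64(299.0), np.float64(182.8)), 12), ((np.float64(110.1), np.float64(233.8)), 12), ((np.float64(532.2), np.float64(251.2)), 6)]
scene [((np.float64(276.2), np.float64(187.4)), 5), ((np.float64(361.0), np.float64(220.0)), 9), ((np.float64(477.2), np.float64(382.0)), 14), ((np.float64(324.6), np.float64(391.0)), 7), ((np.float64(328.6), np.float64(406.5)), 22), ((np.float64(333.4), np.float64(425.0)), 7), ((np.float64(362.4), np.float64(448.9)), 275)]
```

>>> servo_tool([
  {"dx":0,"dy":0,"dz":-0.02,"wx":0,"wy":0,"wz":0},
  {"dx":-0.03,"dy":-0.04,"dz":-0.02,"wx":0,"wy":0,"wz":0},
  {"dx":-0.09,"dy":-0.11,"dz":-0.02,"wx":0,"wy":0,"wz":0},
  {"dx":-0.16,"dy":-0.19,"dz":-0.02,"wx":0,"wy":0,"wz":0},
  {"dx":-0.24,"dy":-0.285,"dz":-0.02,"wx":0,"wy":0,"wz":0},
])

```text
time_s: 17.92
eef_pos: [0.4277, 0.331, 0.0576]
eef_rot: [-0.0, -0.422, 0.907, -0.0]
wrist_force: [-0.2, -0.6, -1.8]
opening: 0.176
grasp_force: 61.0
```

>>> servo_tool([
  {"dx":-0.1,"dy":-0.12,"dz":0,"wx":0,"wy":0,"wz":0},
  {"dx":-0.2,"dy":-0.24,"dz":0,"wx":0,"wy":0,"wz":0},
  {"dx":-0.3,"dy":-0.36,"dz":0,"wx":0,"wy":0,"wz":0},
  {"dx":-0.4,"dy":-0.48,"dz":0,"wx":0,"wy":0,"wz":0},
  {"dx":-0.5,"dy":-0.6,"dz":0,"wx":0,"wy":0,"wz":0},
])

```text
time_s: 18.33
eef_pos: [0.3772, 0.2706, 0.0576]
eef_rot: [-0.0, -0.422, 0.907, -0.0]
wrist_force: [0.2, 0.4, -1.1]
opening: 0.173
grasp_force: 61.0
```

>>> servo_tool([
  {"dx":-0.06,"dy":-0.07,"dz":0.1,"wx":0,"wy":0,"wz":0},
  {"dx":-0.1,"dy":-0.12,"dz":0.25,"wx":0,"wy":0,"wz":0},
  {"dx":-0.1,"dy":-0.12,"dz":0.4,"wx":0,"wy":0,"wz":0},
  {"dx":-0.1,"dy":-0.12,"dz":0.5,"wx":0,"wy":0,"wz":0},
  {"dx":-0.1,"dy":-0.12,"dz":0.5,"wx":0,"wy":0,"wz":0},
])

```text
time_s: 18.75
eef_pos: [0.3698, 0.26, 0.1099]
eef_rot: [0.002, -0.422, 0.907, -0.0]
wrist_force: [1.1, 0.4, -1.5]
opening: 0.172
grasp_force: 61.0
```

```bash
python3 pal.py i; python3 - <<'E'
from h import *
t=load('it'); np.set_printoptions(precision=4,suppress=True)
print(onz(load('is'),[(276.2,187.4)],.058))
p=proj(t,[[.514,.4325,.055]])[0].round().astype(int); r=34; x0,y0=p-r
f=cv2.resize(t['frame'][y0:y0+2*r,x0:x0+2*r],None,fx=4,fy=4,interpolation=2)
for row in cv2.resize(f,(34,34),interpolation=3).max(2)//26: print(''.join('%x'%k for k in row))
E
```

```text
[0.3698 0.26   0.1099] [ 0.0023 -0.4218  0.9067 -0.0002] [ 1.1436  0.3944 -1.4537] [-0.043   0.0531 -0.0222] 18.75
top [((np.float64(299.0), np.float64(183.0)), 11), ((np.float64(183.5), np.float64(229.4)), 13), ((np.float64(110.1), np.float64(233.8)), 12), ((np.float64(532.2), np.float64(251.2)), 6)]
scene [((np.float64(276.2), np.float64(187.4)), 5), ((np.float64(361.0), np.float64(220.0)), 9), ((np.float64(477.2), np.float64(382.0)), 14), ((np.float64(329.0), np.float64(408.0)), 25), ((np.float64(361.8), np.float64(448.6)), 275)]
[[0.5202 0.4206 0.058 ]]
5555555555556556555666666666666666
5555555555555567655566666666666666
5555555555555567556556666666666666
5555555555555786656665666666666666
5555555555556865545676566666666666
5555555555567644355467656666666666
5555555555676442233346765666666666
5555555556765432233333676656666666
6666666668755333333333357765666666
6666666688553333333333345776567666
5555556785433333334335753477656666
5555567854333344344447853347765566
5566678553333443334347633334676556
6666786543344443334334433333468665
6667865433344644444444443333476776
6678754333334544444476444333464687
6787543333445643334489544333333799
7874533333448733334456443333336998
6755443333446533334444443333336886
5566574333444444333456443332346875
5577653333344454433344443323458877
6656864333346554433344333334579888
6765687433379644444443333346899988
6666567753477444444433333458999997
6566655775453333333333334578999997
6656665678633333333333334789999875
6665566567864333333333347899987655
6666556765787433333333446787655555
6666655676578743543334444455555556
6666665567656775743444554355556666
6666666656765678534765555356666666
6666666665666567767865665456666666
6666666666556755789866666446666667
6666666666655676578866666546677777
```

>>> servo_tool([
  {"dx":0.02,"dy":-0.03,"dz":0,"wx":0,"wy":0,"wz":-0.02},
  {"dx":0.05,"dy":-0.09,"dz":0,"wx":0,"wy":0,"wz":-0.04},
  {"dx":0.1,"dy":-0.18,"dz":0,"wx":0,"wy":0,"wz":-0.06},
  {"dx":0.15,"dy":-0.27,"dz":0,"wx":0,"wy":0,"wz":-0.08},
  {"dx":0.2,"dy":-0.36,"dz":0,"wx":0,"wy":0,"wz":-0.1},
])

```text
time_s: 19.27
eef_pos: [0.3878, 0.2232, 0.1064]
eef_rot: [-0.001, -0.274, 0.962, 0.0]
wrist_force: [-0.2, 0.2, -2.0]
opening: 0.175
grasp_force: 61.0
```

>>> servo_tool([
  {"dx":0.04,"dy":-0.1,"dz":0,"wx":0,"wy":0,"wz":-0.025},
  {"dx":0.08,"dy":-0.2,"dz":0,"wx":0,"wy":0,"wz":-0.05},
  {"dx":0.12,"dy":-0.3,"dz":0,"wx":0,"wy":0,"wz":-0.075},
  {"dx":0.16,"dy":-0.38,"dz":0,"wx":0,"wy":0,"wz":-0.1},
  {"dx":0.2,"dy":-0.45,"dz":0,"wx":0,"wy":0,"wz":-0.125},
])

```text
time_s: 19.68
eef_pos: [0.4078, 0.178, 0.1064]
eef_rot: [-0.001, -0.08, 0.997, -0.0]
wrist_force: [1.1, -0.7, -1.0]
opening: 0.172
grasp_force: 61.0
```

>>> servo_tool([
  {"dx":0.04,"dy":-0.08,"dz":0,"wx":0,"wy":0,"wz":-0.025},
  {"dx":0.07,"dy":-0.15,"dz":0,"wx":0,"wy":0,"wz":-0.05},
  {"dx":0.1,"dy":-0.2,"dz":0,"wx":0,"wy":0,"wz":-0.07},
  {"dx":0.1,"dy":-0.22,"dz":0,"wx":0,"wy":0,"wz":-0.08},
  {"dx":0.1,"dy":-0.22,"dz":0,"wx":0,"wy":0,"wz":-0.08},
])

```text
time_s: 20.1
eef_pos: [0.4178, 0.1562, 0.1064]
eef_rot: [-0.001, 0.044, 0.999, -0.0]
wrist_force: [-0.5, 0.0, -1.5]
opening: 0.177
grasp_force: 61.0
```

>>> servo_tool([
  {"dx":0,"dy":0,"dz":-0.15,"wx":0,"wy":0,"wz":0},
  {"dx":0,"dy":0,"dz":-0.35,"wx":0,"wy":0,"wz":0},
  {"dx":0,"dy":0,"dz":-0.55,"wx":0,"wy":0,"wz":0},
  {"dx":0,"dy":0,"dz":-0.7,"wx":0,"wy":0,"wz":0},
  {"dx":0,"dy":0,"dz":-0.76,"wx":0,"wy":0,"wz":0},
])

```text
time_s: 20.52
eef_pos: [0.4161, 0.1567, 0.0289]
eef_rot: [-0.002, 0.043, 0.999, -0.0]
wrist_force: [0.2, 0.9, -1.6]
opening: 0.176
grasp_force: 61.0
```

>>> servo_tool([
  {"dx":0,"dy":0,"dz":-0.02,"wx":0,"wy":0,"wz":0},
  {"dx":0,"dy":0,"dz":-0.04,"wx":0,"wy":0,"wz":0},
  {"dx":0,"dy":0,"dz":-0.06,"wx":0,"wy":0,"wz":0},
  {"dx":0,"dy":0,"dz":-0.07,"wx":0,"wy":0,"wz":0},
  {"dx":0,"dy":0,"dz":-0.07,"wx":0,"wy":0,"wz":0},
])

```text
time_s: 20.93
eef_pos: [0.419, 0.1568, 0.0252]
eef_rot: [0.001, 0.043, 0.999, 0.0]
wrist_force: [0.6, 0.2, -0.6]
opening: 0.177
grasp_force: 61.0
```

```bash
python3 pal.py j; python3 - <<'E'
from h import *
np.set_printoptions(precision=4,suppress=True)
print('orange seated',tri(load('is'),[(276.2,187.4)],load('it'),[(183.5,229.4)]))
E
```

```text
[0.419  0.1568 0.0252] [0.0005 0.0434 0.9991 0.0001] [ 0.5729  0.1586 -0.5733] [0.0541 0.0234 0.0577] 20.9333
top [((np.float64(299.0), np.float64(183.0)), 11), ((np.float64(183.6), np.float64(229.5)), 13), ((np.float64(110.1), np.float64(233.8)), 12), ((np.float64(532.3), np.float64(251.0)), 7)]
scene [((np.float64(361.0), np.float64(220.0)), 9), ((np.float64(477.2), np.float64(382.0)), 14), ((np.float64(326.6), np.float64(399.0)), 7), ((np.float64(328.5), np.float64(406.5)), 6), ((np.float64(331.5), np.float64(417.5)), 6), ((np.float64(361.5), np.float64(448.4)), 280)]
orange seated [[0.5169 0.4143 0.0609 0.0002]]
```

>>> servo_tool([
  {"dx":0,"dy":0,"dz":-0.005,"wx":0,"wy":0,"wz":0},
  {"dx":0,"dy":0,"dz":-0.01,"wx":0,"wy":0,"wz":0},
  {"dx":0,"dy":0,"dz":-0.013,"wx":0,"wy":0,"wz":0},
  {"dx":0,"dy":0,"dz":-0.013,"wx":0,"wy":0,"wz":0},
  {"dx":0,"dy":0,"dz":-0.013,"wx":0,"wy":0,"wz":0},
])

```text
time_s: 21.45
eef_pos: [0.4188, 0.1567, 0.024]
eef_rot: [0.0, 0.043, 0.999, 0.0]
wrist_force: [-2.9, -1.1, 5.8]
opening: 0.172
grasp_force: 62.1
```

>>> servo_tool([
  {"dx":0,"dy":0,"dz":0,"wx":0,"wy":0,"wz":0},
  {"dx":0,"dy":0,"dz":0,"wx":0,"wy":0,"wz":0},
  {"dx":0,"dy":0,"dz":0,"wx":0,"wy":0,"wz":0},
  {"dx":0,"dy":0,"dz":0,"wx":0,"wy":0,"wz":0},
  {"dx":0,"dy":0,"dz":0,"wx":0,"wy":0,"wz":0},
], jaw=0.35)

```text
time_s: 21.87
eef_pos: [0.4185, 0.1567, 0.0233]
eef_rot: [-0.0, 0.044, 0.999, -0.0]
wrist_force: [-0.5, 0.1, -0.4]
opening: 0.349
grasp_force: 0.0
```

>>> servo_tool([
  {"dx":0,"dy":0,"dz":0.05,"wx":0,"wy":0,"wz":0},
  {"dx":0,"dy":0,"dz":0.2,"wx":0,"wy":0,"wz":0},
  {"dx":0,"dy":0,"dz":0.4,"wx":0,"wy":0,"wz":0},
  {"dx":0,"dy":0,"dz":0.7,"wx":0,"wy":0,"wz":0},
  {"dx":0,"dy":0,"dz":1,"wx":0,"wy":0,"wz":0},
])

```text
time_s: 22.28
eef_pos: [0.4175, 0.1566, 0.1241]
eef_rot: [-0.001, 0.044, 0.999, -0.0]
wrist_force: [0.8, -0.1, -0.8]
opening: 0.347
grasp_force: 0.0
```

>>> servo_tool([
  {"dx":0,"dy":0,"dz":0.3,"wx":0,"wy":0,"wz":0},
  {"dx":-0.1,"dy":0,"dz":0.6,"wx":0,"wy":0,"wz":0},
  {"dx":-0.2,"dy":0,"dz":0.9,"wx":0,"wy":0,"wz":0},
  {"dx":-0.3,"dy":0,"dz":1,"wx":0,"wy":0,"wz":0},
  {"dx":-0.3,"dy":0,"dz":1,"wx":0,"wy":0,"wz":0},
])

```text
time_s: 22.7
eef_pos: [0.3892, 0.1571, 0.2268]
eef_rot: [0.003, 0.043, 0.999, 0.0]
wrist_force: [0.8, -0.1, -0.3]
opening: 0.35
grasp_force: 0.0
```

```bash
python3 pal.py k; python3 - <<'E'
from h import *
np.set_printoptions(precision=4,suppress=True)
s,t=load('ks'),load('kt')
f0,f1=load('scene0')['frame'].astype(int),s['frame'].astype(int)
d=(abs(f0-f1).max(2)>60).astype(np.uint8); d[:, :160]=0
n,l,st,ce=cv2.connectedComponentsWithStats(d); print([(st[i].tolist()) for i in range(1,n) if st[i,4]>25])
# spatula blade in scene and top
for nm,c,z in(('s',s,.002),('t',t,.002)):
    p=proj(c,[[.51,.149,z]])[0].round().astype(int); x0,y0=p-35; r=c['frame'][y0:y0+70,x0:x0+70]
    m=(r.min(2)>150).astype(np.uint8); n,l,st,ce=cv2.connectedComponentsWithStats(m); i=1+st[1:,4].argmax()
    v,u=np.nonzero(l==i); W=onz(c,np.c_[u+x0,v+y0],z)[:,:2]; print(nm,cv2.minAreaRect((W*1000).astype(np.float32)))
# pallet screws in both views, level check
def spots(c,P,r,th):
    p=proj(c,[P])[0].round().astype(int); x0,y0=p-r; f=cv2.resize(c['frame'][y0:y0+2*r,x0:x0+2*r],None,fx=4,fy=4,interpolation=2)
    m=(f.min(2)>th).astype(np.uint8); n,l,st,ce=cv2.connectedComponentsWithStats(m)
    return [(((ce[i]+.5)/4-.5+[x0,y0]).round(2).tolist(),int(st[i,4])) for i in range(1,n) if st[i,4]>5]
q=[np.array([.514,.4325,.056])+np.r_[a*np.array([.643,.766])+b*np.array([-.766,.643]),0] for a in(-.036,.036) for b in(-.041,.041)]
print('pred t',proj(t,q),'pred s',proj(s,q)); print(spots(t,[.514,.4325,.056],26,110))
E
```

```text
[0.3892 0.1571 0.2268] [0.003  0.0433 0.9991 0.0005] [ 0.788  -0.1326 -0.3151] [0.04   0.0117 0.0145] 22.7
top [((np.float64(299.0), np.float64(182.8)), 12), ((np.float64(183.7), np.float64(229.3)), 12), ((np.float64(110.2), np.float64(234.0)), 13), ((np.float64(532.2), np.float64(251.2)), 6)]
scene [((np.float64(276.2), np.float64(187.4)), 5), ((np.float64(361.1), np.float64(219.9)), 8), ((np.float64(477.2), np.float64(382.0)), 14), ((np.float64(327.4), np.float64(402.0)), 7), ((np.float64(330.5), np.float64(413.5)), 14), ((np.float64(336.1), np.float64(434.5)), 10), ((np.float64(363.9), np.float64(449.4)), 256)]
[[160, 0, 148, 108, 5728], [258, 95, 34, 19, 178], [261, 113, 31, 52, 889], [160, 151, 15, 73, 826], [253, 182, 38, 26, 573], [265, 229, 38, 10, 146], [165, 231, 179, 68, 3244], [338, 248, 60, 33, 1041], [182, 312, 23, 37, 466], [169, 344, 18, 14, 138]]
s ((505.4609680175781, 61.13169860839844), (158.33856201171875, 81.1676254272461), 54.52069854736328)
t ((513.2781982421875, 178.15789794921875), (53.7922248840332, 114.13539123535156), 5.258345127105713)
pred t [[199.3789 227.508 ]
 [175.7083 254.2418]
 [176.6717 208.1892]
 [153.0497 234.5902]] pred s [[283.4722 192.743 ]
 [256.136  190.6964]
 [288.4168 183.5963]
 [262.2108 181.7019]]
[([159.93, 215.88], 2002), ([192.06, 212.92], 3507), ([186.02, 219.47], 463), ([168.58, 226.08], 127), ([167.35, 231.38], 275), ([159.01, 248.25], 3698), ([183.69, 235.69], 136), ([194.77, 249.44], 3351), ([165.63, 242.32], 538)]
```

```bash
python3 - <<'E'
from h import *
np.set_printoptions(precision=4,suppress=True)
for nm,c in(('top',load('kt')),('wrist',grab('wrist','kw'))):
    p=proj(c,[[.514,.4325,.055]])[0].round().astype(int); print(nm,p)
    f=cv2.resize(c['frame'],None,fx=2,fy=2,interpolation=2); h=cv2.cvtColor(f,cv2.COLOR_RGB2HSV)
    m=((f.max(2)<95)).astype(np.uint8); k=np.zeros_like(m); r=70 if nm=='top' else 160
    y0,x0=max(0,2*p[1]-r),max(0,2*p[0]-r); k[y0:2*p[1]+r,x0:2*p[0]+r]=m[y0:2*p[1]+r,x0:2*p[0]+r]
    k=cv2.morphologyEx(k,2,np.ones((5,5)))
    k=cv2.morphologyEx(k,3,np.ones((9,9))); k=cv2.morphologyEx(k,2,np.ones((21,21)))
    cs=max(cv2.findContours(k,0,1)[0],key=cv2.contourArea).reshape(-1,2); W=onz(c,(cs+.5)/2-.5,.055)[:,:2]*1000
    print(cv2.minAreaRect(W.astype(np.float32)))
E
```

```text
top [176 231]Traceback (most recent call last):
  File "<stdin>", line 10, in <module>
ValueError: max() iterable argument is empty
```

```bash
python3 - <<'E'
from h import *
for nm,c in(('top',load('kt')),('wrist',load('kw') if __import__('os').path.exists('pics/kw.pkl') else grab('wrist','kw'))):
    p=proj(c,[[.514,.4325,.055]])[0]; print(nm,p)
    # rectify the z=.055 plane, 1 mm/px, in rack axes (rows: x up, cols: y left->right)
    a,b=np.array([.643,.766]),np.array([-.766,.643]); g=np.arange(-80,81)/1000
    X,Y=np.meshgrid(g[::-1],g[::-1],indexing='ij'); P=np.c_[(np.array([.514,.4325])+X.reshape(-1,1)*a+Y.reshape(-1,1)*b),np.full(X.size,.055)]
    q=proj(c,P).astype(np.float32).reshape(161,161,2); im=cv2.remap(c['frame'],q[...,0],q[...,1],1)
    for row in cv2.resize(im,(40,40),interpolation=3).max(2)//26: print(''.join('%x'%k for k in row))
    v=im.max(2).astype(float)
    # board centroid: saturated greens
    for nmx,L in(('x prof y=+-44',v[:,30:42].mean(1)),('y prof x=+-38',v[36:48].mean(0)),('y prof back',v[112:122].mean(0))): print(nmx,(L[20:141:3]//10).astype(int).tolist())
E
```

```text
top [176.26571418 231.13961177]
6666666666655566665555555555555555433333
6666666666665556666555555555555565543333
6666666666666555666665555555555565554334
6666666666666655556665555555555555555434
6666666666666666666666655555665566556544
6666657777777777777777766667777676556554
6666556777888887777888877777888776556655
6666555555555665555555555445555555556666
6666656654555555544444554444455666556666
6667667644333333333333333333334456556666
6666657766333333333333333222235567556666
6566667765333333334433333333235567656666
6566667643333333444444443333333357666666
6566668633333334444444444333333367666666
6566668633333444445644333333333367666666
6556657633333445765544333443333367666666
6556657633334446864444333443333367666666
6556657633334444543344433344333367666666
6556668744565444433334443345554467656666
6556668745788554433334443347885467656666
6566667645676565433334444446764467666666
6556657633344454443344586444433367666666
6556667733334444433444697443333367656666
6567668743334444333444686443333367656666
6667668733333444333455444443333367656666
6667667633333344444465444443333367666666
66
[... 2450 characters left out ...]
6643333333333333333366664255555
0000233666643333333333333333366664255554
0001434666643333333333333333366664355554
0005442233333333333333333333333332355544
0045452233333333333333333333333332355454
0455453222333333333333333333333232355455
3555454221233444444444444444332232455544
x prof y=+-44 [0, 0, 0, 0, 0, 0, 0, 0, 0, 0, 0, 0, 0, 0, 0, 0, 0, 0, 0, 0, 0, 0, 0, 0, 0, 0, 0, 0, 0, 0, 0, 0, 1, 2, 2, 4, 9, 13, 18, 18, 18]
y prof x=+-38 [0, 0, 0, 0, 0, 0, 0, 0, 0, 0, 0, 0, 0, 0, 0, 0, 0, 0, 0, 0, 0, 0, 0, 0, 0, 0, 2, 3, 4, 4, 4, 3, 4, 4, 7, 11, 4, 12, 15, 9, 10]
y prof back [0, 0, 0, 0, 0, 1, 3, 4, 4, 4, 4, 4, 4, 4, 4, 4, 4, 4, 4, 4, 4, 4, 4, 4, 4, 4, 4, 4, 4, 4, 4, 4, 4, 4, 9, 9, 4, 17, 15, 8, 10]
```

```bash
python3 -c "
from bench import workorder
print(workorder.hand_in())"
```

```text
the job is handed in; nothing more can be done
None
```

The job is handed in at about 23 s of the 58 s allowed: the pallet lies square and centred on both runners in the last camera check, the spatula is back on the bench blade down a couple of centimetres from where it started, and the camera check showed no sign that the spool, flux or carton had moved.

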